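# Load the tilt cradle and hold it at the marked angle

### The job

Load the sample rack on the tilting cradle with the two vials that stand loose on the bench at your right: first put the red-capped vial all the way down in the front-row hole marked with one dot and let go of it, then the grey-capped vial in the front-row hole marked with two dots. Then press the cradle's orange paddle down until the swinging pointer of the dial comes to rest on the red mark, and finish while still holding the paddle there with the fingers, the pointer steady on the mark. Leave the other things on the bench where they are.

Things in the scene. Friction and masses are not known exactly. Their poses are not given: they have to be found in the camera images.
- vial_red: Clear glass vial with a RED cap and pink contents, 17 mm diameter, 58 mm tall (body up to 49 mm, cap 15 mm across above that), 18 g, standing upright and loose on the worktop at the start. Origin: centre of its underside, z up along the vial.
- vial_grey: Clear glass vial with a light GREY cap and pale contents, same size and weight as the red-capped one, standing upright and loose on the worktop at the start. Origin: centre of its underside, z up along the vial.
- stand: Fixed stud block that carries the rocking cradle: grey foot plate 100 x 320 x 12 mm (y -130 to +190 mm) with two aluminium cheeks. Origin: on the worktop under the axle. x runs level along the axle, away from the robot; y to the left, toward the dial; the paddle is at -y. It may be turned up to 0.25 rad either way.
- cradle: Aluminium cradle, 74 x 212 mm, rocking on the axle; carries rack, paddle (right end) and dial (left end). Origin: on the axle, 62 mm above the worktop; axes as the stand's at rest. It rests level, dial end heavier; the paddle pressed down with 3 to 5 N tilts it (about +x, right end down) up to 0.36 rad; released, it falls back. A white strip on its front edge bears the dots.
- rack: Green-blue vial rack fixed on the cradle, 72 (x) x 172 (y) x 32 mm; origin: centre of its underside, 14 mm above the cradle's origin; axes as the cradle's. Two rows of five square holes: rows at x = -16 (front, nearest the robot) and +16 mm, holes at y = -64, -32, 0, 32, 64 mm. Only two front holes are marked, by black dots on the white strip before them.
- hole_1 (a point): Centre of the FLOOR of the front-row hole marked with one dot (cradle x = -16, y = +32, z = +20 mm). The hole is 20 mm square and 26 mm deep, its mouth straight above this point; a seated vial stands on this point and rises 32 mm out of the rack.
- hole_2 (a point): Centre of the FLOOR of the front-row hole marked with two dots (cradle x = -16, y = -32, z = +20 mm); same size as hole 1.
- paddle: Orange pressing paddle at the right end of the cradle, 50 x 44 mm, flat; fixed to the cradle. Origin: centre of its top face (cradle x = 0, y = -130, z = +16 mm), 78 mm above the worktop at rest. There is free air below it.
- pointer (a joint): Swinging plumb needle (black, brass bob, 59 mm) at the centre of a white dial, 140 mm across, 26 mm thick, facing the robot, under glass; dial centre at cradle (-15, 165, 76) mm, its top 208 mm above the worktop. Rad relative to the dial: 0 when level; once at rest it equals the cradle's tilt, growing as the paddle goes down. Settles about 2 s after a movement.
- mark (a joint): Red mark on the dial, 6 mm wide and 20 mm long, at another angle each time, under glass. Value in rad, measured like the pointer's: pointer value = mark value means the pointer lies on the middle of the mark. Between 0.13 and 0.27.
- pointer_tip (a point): Point on the pointer, 54 mm from its pivot, near its tip (z axis along the needle, toward the pivot).
- mark_tip (a point): Middle of the red mark, 54 mm from the pointer's pivot (z axis toward the pivot).
- sample_cup_3: Bystander: sample cup with blue lid, 58 mm diameter, 72 mm tall, loose, at the left. Origin: centre of its underside.
- sample_cup_4: Bystander: sample cup with red lid, 58 mm diameter, 72 mm tall, loose, at the right beyond the vials. Origin: centre of its underside.
- pen_1: Bystander: red and white marker pen, 135 mm long, 17 mm thick, lying at the left. Origin: centre of its underside.

How it is judged:
By the outcome, as a careful person would: the job done as asked, in the order asked, and still so for the second after the job is handed in, while the arm keeps its last pose, push and grip.
It also fails if it takes over 72 s, if anything falls off the work surface, if the arm or the gripper's body presses on something with over 40 N, if the wrist force passes 120 N, or if a joint passes its speed limit or range.

### The arm

A 6-joint arm with a two-finger parallel gripper is mounted at the origin on a cart in front of the work surface, level with it; the furniture and walls round the work are solid. World frame = base frame: x ahead of the robot, y to its left, z up, the work surface at z = 0. Lengths are in m, angles in rad, forces in N, time in s.
With the tool pointing down it reaches from about 0.375 to 0.9 m from the base axis. Payload 3.1 kg.
Tool frame: the origin (TCP) lies between the finger pads; the fingertips stand 17 mm ahead of it and the grasp point (between the pads) lies 2 mm behind it; z points along the fingers, y is the line along which they close (so a half turn about z gives the same grasp; the last joint's range is limited). The gripper opens to 85 mm and grips with 20 to 120 N. Pads are 22 mm wide; open, the fingers measure 114 mm over their backs; the gripper's body (76 mm by 85 mm) begins 54 mm behind the grasp point. The pads swing forward as they close: fully open they stand 13 mm farther back than shut.
Start: joints at [0.954, 0.527, 1.433, -0, 1.181, -0.178], TCP at [0.265, 0.566, 0.248] pointing down, gripper open.
Joint ranges: [-3.08, 3.08], [-0.75, 2.2], [0.22, 2.44], [-1.43, 4.57], [0, 2.65], [-2.85, 2.85]. Speed limits (rad/s): [2.79, 2.79, 3.14, 3.14, 3.14, 3.14].

### API

Orientations are given as a unit quaternion [x, y, z, w].
In Python, from station import sense, vision, order gives the robot as it stands.
- The arm moves only by the shell command python3 -m crank 'ROWS' [OPENING] [FORCE]. ROWS is JSON, a list of rows, each an object with "dp": the shift along the world's x, y, z in units of 30 mm (1.0 is 30 mm), a list of three; "angular": the turn, a rotation vector about the world's x, y, z in degrees, a list of three. In form: [{"dp": [dx, dy, dz], "angular": [ax, ay, az]}, ...]. A call has 1 to 20 rows; each row shifts and turns the commanded pose from where the row before left it; what a row does not reach is not made up. A row lasts 1/10 s, in which the tool goes at most 50 mm and 8.59 degrees, less where a joint would pass 70% of its speed; a pose out of reach is approached as far as the arm can. A call is refused whole if a number of a shift passes 1 or a number of a turn 8.59, either way. A call with a gripper value outside its range is refused whole. OPENING is the closure, from 0 (fully open) to 1 (shut), set as the call begins (- or left out, the last holds). The fingers move at their own pace and stop on an object; FORCE is the grip in N (left out, the last holds). Time passes only in rows, so rows that do not move let the fingers close. It gives the time, the measured TCP pose, the force, the opening and the grip force at its end, in the units of the state.
- sense(): the state, without advancing time (a new reading comes with each control period).
- vision.snapshot(name): name is "scene" or "top"; returns a dict with "image" (420x560x3 uint8, blue, green, red), "range_z" (420x560 float32, m along the optical axis (not along the pixel's ray), 0 where there is no reading), "mtx" (3x3 intrinsics, pixels), "dist" ([k1, k2, p1, p2, k3] as OpenCV has them; the pictures are not rectified), "pose" (4x4, takes a point from camera to world coordinates). Camera axes: x right, y down, z forward; pixel columns grow to the right and rows downward; lengths in m; the calibration is good to about 2 mm. A picture is of the moment at which its call begins.
- order.sign_off(): hands the job in; it is judged then, once.
The state is a dict: "t": time; "q": joint angles; "qd": joint speeds; "tau": joint torques, N m; "tcp_pos": TCP position; "tool_rot": TCP orientation; "force": force on the tool from outside, world axes, zero at the start; "ft_torque": the same for the moment, N m; "finger_gap": opening from 0.0 (shut) to 1.0 (fully open); "gripper_force": force on a finger pad.
Only numpy, scipy, OpenCV 4.12 (cv2) and the standard library are available. Lean on these libraries where they do the work, as an engineer would, in place of code of your own. Each camera call takes 0.05 s, during which the arm holds its last target. There are 200 camera calls.

## Working session

There is one attempt and no reset: what is moved stays moved. The work goes in short steps, Python scripts to look and compute and a shell command to move; the robot and the scene stay as the last step left them, time stands still between calls to the robot, and variables do not carry over. Pictures are saved under pics/ and viewed, at most 10 in all, crops included, and the job is handed in when it is done.

```bash
mkdir -p pics; ls; python3 - <<'E'
from station import sense, vision
import cv2,numpy as np
print(sense())
for n in("scene","top"):
    s=vision.snapshot(n); cv2.imwrite(f"pics/{n}0.png",s["image"]); np.savez(f"{n}0.npz",**s)
    print(n,s["mtx"].tolist(),s["dist"],np.round(s["pose"],3).tolist())
E
```

```text
pics
{'t': 0.0, 'q': array([ 9.53500932e-01,  5.28477524e-01,  1.43388906e+00, -9.21371872e-06,
        1.18141019e+00, -1.78532448e-01]), 'qd': array([ 0.00074851,  0.00062301, -0.00166902, -0.00061357,  0.00033334,
        0.00029965]), 'tau': array([-1.32658646e-03, -4.42361748e+01, -1.78018463e+01, -3.28031347e-04,
        8.85247980e-03,  2.59861423e-06]), 'tcp_pos': array([0.26510852, 0.56524112, 0.24733082]), 'tool_rot': array([ 2.17624122e-01,  9.76032043e-01, -1.00839171e-03, -4.19242621e-04]), 'force': array([ 0.93995782, -0.31084585, -0.77996085]), 'ft_torque': array([0.01935164, 0.00025481, 0.00668029]), 'gripper_force': 0.0, 'finger_gap': 1.0002648787514876}
scene [[442.97429272151453, 0.0, 284.4077411399176], [0.0, 442.97429272151453, 211.35828688801962], [0.0, 0.0, 1.0]] [-0.0429625  0.         0.         0.         0.       ] [[0.621, -0.538, 0.57, -0.144], [-0.784, -0.416, 0.461, -0.559], [-0.011, -0.733, -0.68, 0.943], [0.0, 0.0, 0.0, 1.0]]
top [[403.2440816271847, 0.0, 278.4188274142661], [0.0, 403.2440816271847, 206.2094932598901], [0.0, 0.0, 1.0]] [0.03853524 0.         0.         0.         0.        ] [[0.006, -0.99, 0.141, 0.347], [-1.0, -0.009, -0.022, 0.002], [0.023, -0.141, -0.99, 1.405], [0.0, 0.0, 0.0, 1.0]]
```

View pics/scene0.png

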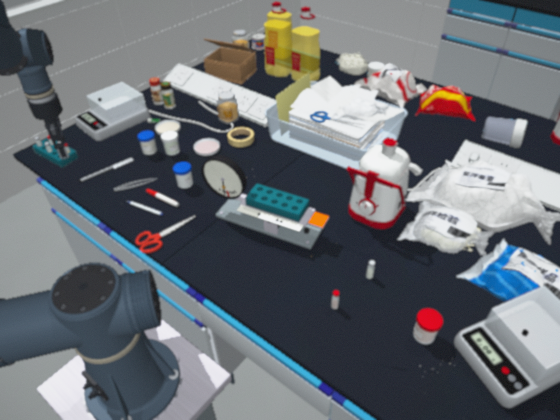

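View pics/top0.png

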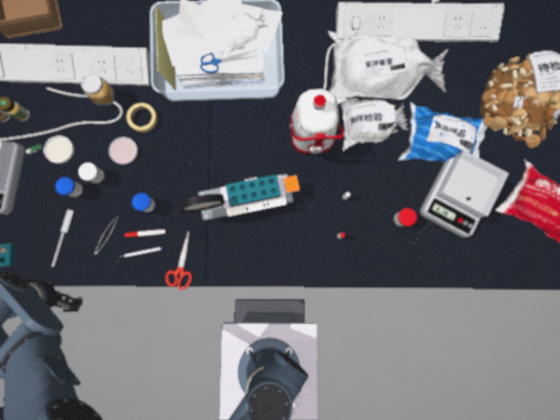

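Scene picture: red vial cap at (336,293), grey at (371,263), paddle at (319,218), rack at (278,202), dial at (222,177). Top picture: red (342,235), grey (347,195), paddle (291,184), rack (255,190). Next I measure these in both views.

```bash
cat > h.py <<'E'
import cv2,numpy as np
def ray(s,uv):
    p=cv2.undistortPoints(np.float64(uv).reshape(-1,1,2),s["mtx"],s["dist"]).reshape(-1,2)
    d=np.c_[p,np.ones(len(p))]@s["pose"][:3,:3].T
    return s["pose"][:3,3],d
def onz(s,uv,z):
    o,d=ray(s,uv); return o+d*((z-o[2])/d[:,2])[:,None]
def proj(s,P):
    T=np.linalg.inv(s["pose"]); return cv2.projectPoints(np.float64(P).reshape(-1,1,3),cv2.Rodrigues(T[:3,:3])[0],T[:3,3],s["mtx"],s["dist"])[0].reshape(-1,2)
def two(s1,a,s2,b):
    A=[];y=[]
    for s,u in((s1,a),(s2,b)):
        o,d=ray(s,u); d=d[0]/np.linalg.norm(d[0]); M=np.eye(3)-np.outer(d,d); A.append(M); y.append(M@o)
    return np.linalg.solve(sum(A),sum(y))
def blob(s,box,lo,hi,big=True):
    x0,y0,x1,y1=box; hsv=cv2.cvtColor(s["image"],cv2.COLOR_BGR2HSV)
    m=cv2.inRange(hsv,lo,hi); k=np.zeros_like(m); k[y0:y1,x0:x1]=m[y0:y1,x0:x1]
    n,l,st,c=cv2.connectedComponentsWithStats(k); i=1+np.argmax(st[1:,4]); return c[i],st[i],np.uint8(l==i)
E
cat > m.py <<'E'
from h import *
S,T=[dict(np.load(f+"0.npz")) for f in("scene","top")]
R=((0,120,60),(8,255,255));O=((6,150,150),(22,255,255));G=((75,60,40),(100,255,200));W=((0,0,120),(179,60,255))
out={}
for n,bs,bt,(lo,hi),z in(("red",(326,284,346,302),(334,228,350,244),R,.0535),("grey",(360,255,382,285),(338,187,356,203),W,.0535),("paddle",(300,205,335,232),(280,172,304,198),O,.078),("rack",(240,175,315,222),(215,170,287,210),G,.105)):
    a,sa,ma=blob(S,bs,lo,hi);b,sb,mb=blob(T,bt,lo,hi)
    print(n,a.round(1),sa,b.round(1),sb,"two",two(S,a,T,b).round(4),"S",onz(S,[a],z)[0].round(4),"T",onz(T,[b],z)[0].round(4))
    if n in("paddle","rack"):
        for s,m in((S,ma),(T,mb)):
            c=max(cv2.findContours(m,0,2)[0],key=cv2.contourArea).reshape(-1,2)
            P=onz(s,c,z)[:,:2]; r=cv2.minAreaRect(np.float32(P*1000)); print("  rect",r)
i=S["image"];cv2.imwrite("pics/c1.png",np.hstack([cv2.resize(i[140:260,190:340],(600,480),interpolation=2),cv2.resize(i[250:310,325:385],(200,200),interpolation=2).repeat(1,0).copy() if 0 else np.vstack([cv2.resize(i[250:310,325:385],(200,200)),cv2.resize(T["image"][180:245,325:365],(200,280))])]))
E
python3 m.py
```

```text
Traceback (most recent call last):
  File "m.py", line 6, in <module>
    a,sa,ma=blob(S,bs,lo,hi);b,sb,mb=blob(T,bt,lo,hi)
            ~~~~^^^^^^^^^^^^
  File "h.py", line 18, in blob
    n,l,st,c=cv2.connectedComponentsWithStats(k); i=1+np.argmax(st[1:,4]); return c[i],st[i],np.uint8(l==i)
                                                      ~~~~~~~~~^^^^^^^^^^
ValueError: attempt to get argmax of an empty sequence
```

```bash
sed -i 's/HSV)$/HSV); hsv[...,0]=(hsv[...,0].astype(int)+20)%180/' h.py; sed -i 's/^R=.*/R=((8,110,60),(27,255,255));O=((24,150,150),(42,255,255));G=((95,60,40),(120,255,200));W=((0,0,110),(179,80,255))/' m.py; python3 m.py
```

```text
red [335.6 292.1] [332 289   8   7  47] [342.5 234.5] [340 232   6   6  30] two [ 0.4446 -0.2418  0.0619] S [ 0.4494 -0.238   0.0535] T [ 0.446  -0.2442  0.0535]
grey [370.2 268.8] [366 260  10  19 120] [346.4 195. ] [343 192   8   7  42] two [ 0.5832 -0.2624  0.0339] S [ 0.5664 -0.2678  0.0535] T [ 0.5808 -0.2597  0.0535]
paddle [318.4 218.9] [309 212  20  15 193] [291.6 183.3] [284 175  16  17 195] two [ 0.6133 -0.0704  0.0815] S [ 0.6156 -0.0679  0.078 ] T [ 0.6147 -0.0713  0.078 ]
  rect ((616.2245483398438, -67.50582885742188), (50.997169494628906, 43.36158752441406), 14.186002731323242)
  rect ((615.2100830078125, -70.72425079345703), (52.144710540771484, 44.24839401245117), 12.561124801635742)
rack [277.  201.1] [ 246  182   64   39 1466] [252.6 189.5] [ 225  173   55   33 1179] two [0.5884 0.0587 0.0955] S [0.5797 0.0522 0.105 ] T [0.5872 0.0579 0.105 ]
  rect ((580.5704345703125, 56.69059371948242), (101.6000747680664, 185.10806274414062), 12.003633499145508)
  rect ((588.0543212890625, 57.70257568359375), (77.8546371459961, 170.96212768554688), 12.60537338256836)
```

View pics/c1.png

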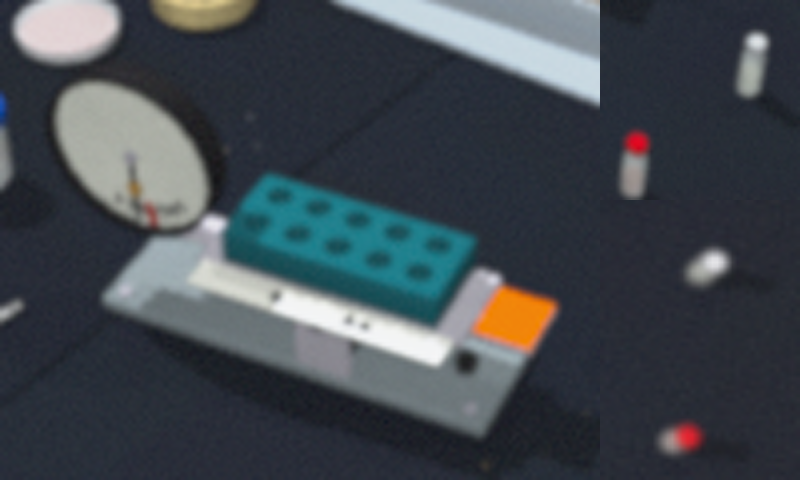

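The crop shows one dot at crop (276,296) and two dots at (357,323). That agrees with hole_1 on the dial side. The stand yaw is about 12.4° and its origin about (0.587, 0.057). Both vials are upright. I'll move to the red vial, centre it with two low squeezes 90° apart, and use its true position to correct the cameras.

```bash
python3 -m crank '[{"dp":[0.3,-0.97,0],"angular":[0,0,-5.2]},{"dp":[0.3,-0.97,0],"angular":[0,0,-5.2]},{"dp":[0.3,-0.97,0],"angular":[0,0,-5.2]},{"dp":[0.3,-0.97,0],"angular":[0,0,-5.2]},{"dp":[0.3,-0.97,0],"angular":[0,0,-5.2]},{"dp":[0.3,-0.97,0],"angular":[0,0,-5.2]},{"dp":[0.3,-0.97,0],"angular":[0,0,-5.2]},{"dp":[0.3,-0.97,0],"angular":[0,0,-5.2]},{"dp":[0.3,-0.97,0],"angular":[0,0,-5.2]},{"dp":[0.3,-0.97,0],"angular":[0,0,-5.2]},{"dp":[0.3,-0.97,0],"angular":[0,0,-5.2]},{"dp":[0.3,-0.97,0],"angular":[0,0,-5.2]},{"dp":[0.3,-0.97,0],"angular":[0,0,-5.2]},{"dp":[0.3,-0.97,0],"angular":[0,0,-5.2]},{"dp":[0.3,-0.97,0],"angular":[0,0,-5.2]},{"dp":[0.3,-0.97,0],"angular":[0,0,-5.2]},{"dp":[0.3,-0.97,0],"angular":[0,0,-5.2]},{"dp":[0.3,-0.97,0],"angular":[0,0,-5.2]},{"dp":[0.3,-0.97,0],"angular":[0,0,-5.2]},{"dp":[0.3,-0.97,0],"angular":[0,0,-5.2]}]' 0.35 20
python3 -m crank '[{"dp":[0,-0.93,0],"angular":[0,0,-4.8]},{"dp":[0,-0.93,0],"angular":[0,0,-4.8]},{"dp":[0,-0.93,0],"angular":[0,0,-4.8]},{"dp":[0,-0.93,0],"angular":[0,0,-4.8]},{"dp":[0,-0.93,0],"angular":[0,0,-4.8]},{"dp":[0,-0.93,0],"angular":[0,0,-4.8]},{"dp":[0,-0.93,0],"angular":[0,0,-4.8]},{"dp":[0,-0.93,0],"angular":[0,0,-4.8]},{"dp":[0,0,0],"angular":[0,0,0]},{"dp":[0,0,0],"angular":[0,0,0]}]'
cat > st.py <<'E'
from station import sense
from scipy.spatial.transform import Rotation as R
import numpy as np
s=sense();M=R.from_quat(s["tool_rot"]).as_matrix()
print("t",round(s["t"],2),"tcp",s["tcp_pos"].round(4),"yaw",np.degrees(np.arctan2(M[1,1],M[0,1])).round(2),"z",M[:,2].round(3),"F",s["force"].round(1),"gap",round(s["finger_gap"],3),"gf",round(s["gripper_force"],1),"q6",s["q"][5].round(2))
E
python3 st.py; python3 - <<'E'
from m import *
print(onz(S,[[371.8,262.9]],.055),onz(T,[[347.4,194.4]],.055))
E
```

```text
t: 2.1
tcp_pos: [0.4454, -0.0174, 0.2481]
tool_rot: [0.904, 0.428, -0.0, -0.0]
force: [0.4, -0.3, -0.6]
finger_gap: 0.652
gripper_force: 0.0
t: 3.1
tcp_pos: [0.445, -0.2395, 0.2478]
tool_rot: [0.994, 0.108, -0.0, -0.001]
force: [0.5, 0.1, 0.0]
finger_gap: 0.646
gripper_force: 0.0
t 3.1 tcp [ 0.445  -0.2395  0.2478] yaw -77.58 z [-0.001  0.001 -1.   ] F [0.5 0.1 0. ] gap 0.646 gf 0.0 q6 0.64
red [335.6 292.1] [332 289   8   7  47] [342.5 234.5] [340 232   6   6  30] two [ 0.4446 -0.2418  0.0619] S [ 0.4494 -0.238   0.0535] T [ 0.446  -0.2442  0.0535]
grey [370.2 268.8] [366 260  10  19 120] [346.4 195. ] [343 192   8   7  42] two [ 0.5832 -0.2624  0.0339] S [ 0.5664 -0.2678  0.0535] T [ 0.5808 -0.2597  0.0535]
paddle [318.4 218.9] [309 212  20  15 193] [291.6 183.3] [284 175  16  17 195] two [ 0.6133 -0.0704  0.0815] S [ 0.6156 -0.0679  0.078 ] T [ 0.6147 -0.0713  0.078 ]
  rect ((616.2245483398438, -67.50582885742188), (50.997169494628906, 43.36158752441406), 14.186002731323242)
  rect ((615.2100830078125, -70.72425079345703), (52.144710540771484, 44.24839401245117), 12.561124801635742)
rack [277.  201.1] [ 246  182   64   39 1466] [252.6 189.5] [ 225  173   55   33 1179] two [0.5884 0.0587 0.0955] S [0.5797 0.0522 0.105 ] T [0.5872 0.0579 0.105 ]
  rect ((580.5704345703125, 56.69059371948242), (101.6000747680664, 185.10806274414062), 12.003633499145508)
  rect ((588.0543212890625, 57.70257568359375), (77.8546371459961, 170.96212768554688), 12.60537338256836)
[[ 0.58510382 -0.261293    0.055     ]] [[ 0.58268108 -0.26289349  0.055     ]]
```

```bash
python3 -m crank '[{"dp":[0.07,-0.05,-0.9],"angular":[0,0,0]},{"dp":[0,0,-0.9],"angular":[0,0,0]},{"dp":[0,0,-0.9],"angular":[0,0,0]},{"dp":[0,0,-0.9],"angular":[0,0,0]},{"dp":[0,0,-0.9],"angular":[0,0,0]},{"dp":[0,0,-0.9],"angular":[0,0,0]},{"dp":[0,0,-0.9],"angular":[0,0,0]},{"dp":[0,0,-0.6],"angular":[0,0,0]},{"dp":[0,0,-0.4],"angular":[0,0,0]},{"dp":[0,0,0],"angular":[0,0,0]},{"dp":[0,0,0],"angular":[0,0,0]}]' >/dev/null; python3 st.py
python3 -m crank '[{"dp":[0,0,0],"angular":[0,0,0]},{"dp":[0,0,0],"angular":[0,0,0]},{"dp":[0,0,0],"angular":[0,0,0]},{"dp":[0,0,0],"angular":[0,0,0]},{"dp":[0,0,0],"angular":[0,0,0]},{"dp":[0,0,0],"angular":[0,0,0]},{"dp":[0,0,0],"angular":[0,0,0]},{"dp":[0,0,0],"angular":[0,0,0]}]' 1 20 >/dev/null; python3 st.py
```

```text
t 4.2 tcp [ 0.4478 -0.2405  0.0297] yaw -77.49 z [ 0. -0. -1.] F [-0.5  0.7 -0.4] gap 0.648 gf 0.0 q6 0.64
t 5.0 tcp [ 0.448  -0.2413  0.0302] yaw -77.55 z [ 0.001 -0.001 -1.   ] F [-0.4  0.8  6.7] gap 0.192 gf 21.1 q6 0.64
```

```bash
python3 -m crank '[{"dp":[0,0,0],"angular":[0,0,0]},{"dp":[0,0,0],"angular":[0,0,0]},{"dp":[0,0,0],"angular":[0,0,0]},{"dp":[0,0,0],"angular":[0,0,0]},{"dp":[0,0,0],"angular":[0,0,7.5]},{"dp":[0,0,0],"angular":[0,0,7.5]},{"dp":[0,0,0],"angular":[0,0,7.5]},{"dp":[0,0,0],"angular":[0,0,7.5]},{"dp":[0,0,0],"angular":[0,0,7.5]},{"dp":[0,0,0],"angular":[0,0,7.5]},{"dp":[0,0,0],"angular":[0,0,7.5]},{"dp":[0,0,0],"angular":[0,0,7.5]},{"dp":[0,0,0],"angular":[0,0,7.5]},{"dp":[0,0,0],"angular":[0,0,7.5]},{"dp":[0,0,0],"angular":[0,0,7.5]},{"dp":[0,0,0],"angular":[0,0,7.5]},{"dp":[0,0,0],"angular":[0,0,0]},{"dp":[0,0,0],"angular":[0,0,0]}]' 0.5 20 >/dev/null; python3 st.py
python3 -m crank '[{"dp":[0,0,0],"angular":[0,0,0]},{"dp":[0,0,0],"angular":[0,0,0]},{"dp":[0,0,0],"angular":[0,0,0]},{"dp":[0,0,0],"angular":[0,0,0]},{"dp":[0,0,0],"angular":[0,0,0]},{"dp":[0,0,0],"angular":[0,0,0]},{"dp":[0,0,0],"angular":[0,0,0]},{"dp":[0,0,0],"angular":[0,0,0]}]' 1 20 >/dev/null; python3 st.py
python3 -m crank '[{"dp":[0,0,0],"angular":[0,0,0]},{"dp":[0,0,0],"angular":[0,0,0]},{"dp":[0,0,0],"angular":[0,0,0]},{"dp":[0,0,0.27],"angular":[0,0,0]},{"dp":[0,0,0.27],"angular":[0,0,0]},{"dp":[0,0,0],"angular":[0,0,0]},{"dp":[0,0,0],"angular":[0,0,0]}]' 0.5 20 >/dev/null; python3 st.py
python3 -m crank '[{"dp":[0,0,0],"angular":[0,0,0]},{"dp":[0,0,0],"angular":[0,0,0]},{"dp":[0,0,0],"angular":[0,0,0]},{"dp":[0,0,0],"angular":[0,0,0]},{"dp":[0,0,0],"angular":[0,0,0]},{"dp":[0,0,0],"angular":[0,0,0]},{"dp":[0,0,0],"angular":[0,0,0]},{"dp":[0,0,0],"angular":[0,0,0]}]' 1 25 >/dev/null; python3 st.py
```

```text
t 6.8 tcp [ 0.4476 -0.2409  0.0292] yaw 12.3 z [-0.  0. -1.] F [-0.6 -0.1 -0.5] gap 0.499 gf 0.0 q6 -0.93
t 7.6 tcp [ 0.4476 -0.2409  0.0293] yaw 12.45 z [ 0.  0. -1.] F [-0.4 -0.4  1.6] gap 0.191 gf 21.3 q6 -0.93
t 8.3 tcp [ 0.4479 -0.2411  0.0461] yaw 12.46 z [ 0.001 -0.001 -1.   ] F [0.5 0.7 0. ] gap 0.501 gf 0.0 q6 -0.93
t 9.1 tcp [ 0.4476 -0.2409  0.0455] yaw 12.46 z [-0.  0. -1.] F [-0.2  0.6  2.4] gap 0.186 gf 24.3 q6 -0.93
```

```bash
python3 -m crank '[{"dp":[0,0,0.4],"angular":[0,0,0]},{"dp":[0,0,0.8],"angular":[0,0,0]},{"dp":[0,0,0.8],"angular":[0,0,0]},{"dp":[0,0,0.8],"angular":[0,0,0]},{"dp":[0,0,0.8],"angular":[0,0,0]},{"dp":[0,0,0.95],"angular":[0,0,0]},{"dp":[0.3,0.84,0],"angular":[0,0,0]},{"dp":[0.3,0.84,0],"angular":[0,0,0]},{"dp":[0.3,0.84,0],"angular":[0,0,0]},{"dp":[0.3,0.84,0],"angular":[0,0,0]},{"dp":[0.3,0.84,0],"angular":[0,0,0]},{"dp":[0.3,0.84,0],"angular":[0,0,0]},{"dp":[0.3,0.84,0],"angular":[0,0,0]},{"dp":[0.3,0.84,0],"angular":[0,0,0]},{"dp":[0.3,0.84,0],"angular":[0,0,0]},{"dp":[0.3,0.84,0],"angular":[0,0,0]},{"dp":[0.3,0.84,0],"angular":[0,0,0]},{"dp":[0.3,0.84,0],"angular":[0,0,0]},{"dp":[0.3,0.79,0],"angular":[0,0,0]},{"dp":[0,0,0],"angular":[0,0,0]}]' >/dev/null
python3 -m crank '[{"dp":[0,0,0],"angular":[0,0,0]},{"dp":[0,0,0],"angular":[0,0,0]},{"dp":[0,0,0],"angular":[0,0,0]}]'>/dev/null; python3 st.py
python3 - <<'E'
from station import sense, vision
from h import *
p=sense()["tcp_pos"]; ims=[]
for n in("scene","top"):
    s=vision.snapshot(n); np.savez(n+"1.npz",**s)
    P=[p+[0,0,-.0455],p+[0,0,-.017]]
    O=np.array([.587,.0572,0]);c,q=np.cos(.2164),np.sin(.2164)
    f=lambda x,y,z:O+[c*x-q*y,q*x+c*y,z]
    rk=[f(x/1e3,y/1e3,.108) for x in(-36,36) for y in(-86,86)]+[f(-.016,y/1e3,.108) for y in(-64,-32,0,32,64)]
    a=proj(s,P);b=proj(s,rk);print(n,a.round(1).tolist(),b.round(1).tolist())
    x0,y0=(230,130) if n=="scene" else(205,150)
    im=cv2.resize(s["image"][y0:y0+100,x0:x0+100],(600,600),interpolation=2)[:, :]
    im=cv2.resize(im,(400,400)) if 0 else im
    for u in np.r_[a,b]: cv2.circle(im,tuple(int(v) for v in (u-[x0,y0]+.5)*6),2,(0,255,255),-1)
    ims.append(cv2.resize(im,(400,400),interpolation=3))
cv2.imwrite("pics/c2.png",np.hstack(ims))
E
```

```text
t 11.4 tcp [0.5642 0.0842 0.1821] yaw 12.38 z [-0. -0. -1.] F [-0.3  0.6  0.5] gap 0.184 gf 24.5 q6 -0.26
scene [[264.5, 191.0], [264.1, 183.2]] [[299.4, 214.9], [244.9, 197.4], [309.9, 199.3], [256.9, 183.0], [295.2, 208.1], [284.9, 204.9], [274.7, 201.7], [264.8, 198.5], [255.0, 195.4]]
top [[243.8, 194.7], [243.2, 193.1]] [[280.8, 194.7], [229.0, 205.4], [276.2, 173.6], [224.7, 184.0], [273.0, 190.1], [263.4, 192.1], [253.8, 194.1], [244.1, 196.1], [234.4, 198.1]]
```

View pics/c2.png

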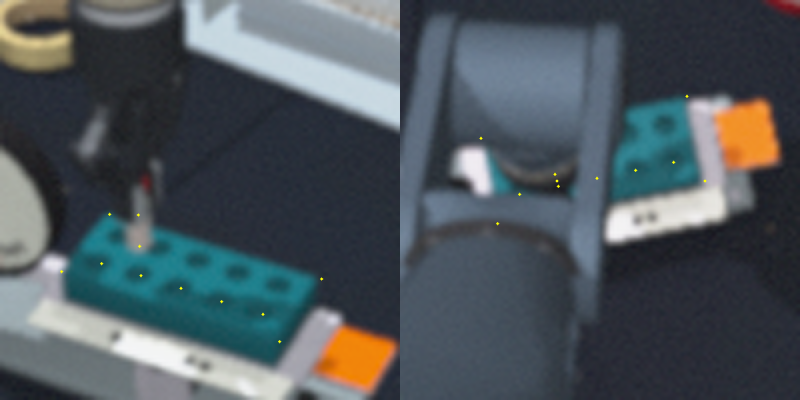

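The scene view shows the vial bottom at about (265,191.7), as predicted from the TCP. The rack holes sit about 1.4 px left of my prediction. I'll measure the holes and the vial body properly.

```bash
cat > holes.py <<'E'
from h import *
S,T=[dict(np.load(f+"0.npz")) for f in("scene","top")]; S1=dict(np.load("scene1.npz"))
c,q=np.cos(.2164),np.sin(.2164)
loc=np.array([[x,y] for x in(-16,16) for y in(-64,-32,0,32,64)])/1e3
for n,s,z in(("S",S,.108),("T",T,.108)):
    O=np.array([.588,.059]); g=255-s["image"][...,1].astype(float)
    for it in range(3):
        W=np.c_[O+loc@np.array([[c,q],[-q,c]]),np.full(10,z)]; uv=proj(s,W); C=[]
        for u in uv:
            x,y=np.round(u).astype(int); p=g[y-3:y+4,x-4:x+5]; w=np.clip(p-np.percentile(p,55),0,None)
            yy,xx=np.mgrid[y-3:y+4,x-4:x+5]; C.append([(w*xx).sum()/w.sum(),(w*yy).sum()/w.sum()])
        P=onz(s,C,z)[:,:2]; O=O+np.median(P-W[:,:2],axis=0)
    A=P-P.mean(0);B=loc-loc.mean(0); ang=np.arctan2((B[:,0]*A[:,1]-B[:,1]*A[:,0]).sum(),(A*B).sum())
    print(n,"O",O.round(4),"mean",P.mean(0).round(4),"yaw",np.degrees(ang).round(2)); print(((P-W[:,:2])*1e3).round(1).tolist())
# vial body columns in scene1
im=S1["image"].astype(int)
for v in range(180,196): print(v,[tuple(im[v,u]) and int(im[v,u,2]) for u in range(257,274)])
p=np.array([.5642,.0842,.1821])
for dz in(-.0455,-.037,-.029,-.02): print(dz,proj(S1,[p+[0,0,dz]]).round(2))
E
python3 holes.py
```

```text
S O [0.5874 0.0605] mean [0.5874 0.0606] yaw 12.58
[[0.0, -0.0], [-0.2, -0.5], [-0.2, -0.3], [-0.2, -0.0], [-4.4, 1.4], [0.1, -0.2], [-0.0, 0.0], [2.1, 0.1], [1.6, 0.3], [1.5, 0.4]]
T O [0.5874 0.0579] mean [0.5873 0.0582] yaw 12.44
[[0.1, -0.3], [0.1, -0.2], [-0.0, 0.2], [-0.1, -0.0], [-0.8, 2.3], [0.4, 0.0], [-0.3, -0.2], [0.1, -0.1], [0.0, 0.2], [-0.2, 0.6]]
180 [41, 37, 41, 38, 42, 50, 82, 106, 108, 95, 74, 54, 54, 49, 43, 39, 38]
181 [40, 42, 39, 39, 40, 48, 82, 107, 106, 95, 76, 53, 48, 45, 42, 42, 41]
182 [39, 40, 39, 40, 37, 50, 78, 107, 107, 94, 74, 53, 43, 41, 40, 43, 39]
183 [38, 37, 40, 38, 38, 47, 78, 105, 109, 97, 81, 57, 42, 41, 42, 38, 43]
184 [36, 41, 48, 47, 43, 54, 79, 107, 113, 107, 91, 61, 42, 39, 42, 42, 40]
185 [35, 43, 53, 56, 61, 74, 95, 114, 123, 117, 99, 62, 42, 39, 40, 41, 38]
186 [26, 36, 45, 60, 82, 107, 122, 130, 138, 130, 101, 64, 43, 43, 39, 41, 42]
187 [30, 31, 31, 53, 93, 125, 143, 148, 148, 138, 105, 62, 43, 37, 40, 39, 40]
188 [28, 23, 25, 50, 92, 131, 152, 158, 151, 138, 107, 67, 37, 39, 33, 37, 39]
189 [30, 30, 29, 46, 88, 129, 149, 156, 154, 142, 113, 73, 36, 31, 31, 30, 32]
190 [30, 25, 28, 46, 85, 123, 148, 154, 153, 141, 114, 73, 36, 26, 23, 32, 31]
191 [32, 26, 33, 40, 77, 114, 138, 148, 143, 126, 94, 58, 34, 26, 28, 27, 28]
192 [34, 30, 31, 34, 59, 88, 112, 126, 120, 97, 64, 37, 30, 24, 24, 30, 32]
193 [27, 36, 26, 32, 40, 53, 72, 81, 77, 58, 43, 28, 30, 28, 31, 31, 20]
194 [30, 29, 32, 31, 32, 35, 42, 42, 39, 36, 31, 30, 27, 29, 35, 32, 36]
195 [29, 28, 34, 30, 26, 32, 32, 31, 29, 27, 24, 27, 33, 33, 34, 28, 34]
-0.0455 [[264.5  191.03]]
-0.037 [[264.37 188.71]]
-0.029 [[264.25 186.51]]
-0.02 [[264.12 184.02]]
```

```bash
python3 -m crank '[{"dp":[0.01,0.1,-0.3],"angular":[0,0,0]},{"dp":[0,0,-0.3],"angular":[0,0,0]},{"dp":[0,0,-0.22],"angular":[0,0,0]},{"dp":[0,0,0],"angular":[0,0,0]},{"dp":[0,0,0],"angular":[0,0,0]},{"dp":[0,0,0],"angular":[0,0,0]}]'>/dev/null; python3 st.py
python3 - <<'E'
from station import sense, vision
from h import *
s=vision.snapshot("scene"); np.savez("scene2.npz",**s)
a=dict(np.load("scene0.npz"))["image"]; b=s["image"]
r=[cv2.resize(i[170:225,240:295],(400,400),interpolation=2) for i in(a,b)]
cv2.imwrite("pics/c3.png",np.hstack(r))
p=sense()["tcp_pos"]; print(proj(s,[p+[0,0,-.0455]]))
E
```

```text
t 12.1 tcp [0.5651 0.0882 0.1575] yaw 12.47 z [ 0. -0. -1.] F [-0.4 -0.3  0.3] gap 0.184 gf 24.5 q6 -0.26
[[264.00299873 196.84247881]]
```

View pics/c3.png

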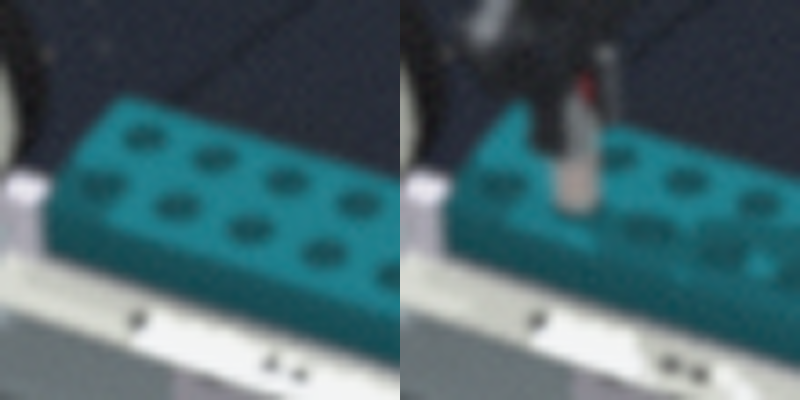

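The crop shows the vial axis at x≈177 (right panel), against the hole centre at 178 (left panel), and the depth agrees too. Lowering.

```bash
python3 -m crank '[{"dp":[0,0,-0.1],"angular":[0,0,0]},{"dp":[0,0,-0.1],"angular":[0,0,0]},{"dp":[0,0,-0.1],"angular":[0,0,0]},{"dp":[0,0,0],"angular":[0,0,0]},{"dp":[0,0,0],"angular":[0,0,0]}]'>/dev/null; python3 st.py
```

```text
t 12.65 tcp [0.5648 0.0882 0.1483] yaw 12.46 z [-0.  0. -1.] F [-0.   0.1 -0.1] gap 0.188 gf 24.5 q6 -0.26
```

```bash
python3 -m crank '[{"dp":[0,0,-0.15],"angular":[0,0,0]},{"dp":[0,0,-0.15],"angular":[0,0,0]},{"dp":[0,0,-0.15],"angular":[0,0,0]},{"dp":[0,0,-0.15],"angular":[0,0,0]},{"dp":[0,0,0],"angular":[0,0,0]},{"dp":[0,0,0],"angular":[0,0,0]}]'>/dev/null; python3 st.py
python3 -m crank '[{"dp":[0,0,-0.05],"angular":[0,0,0]},{"dp":[0,0,0],"angular":[0,0,0]},{"dp":[0,0,0],"angular":[0,0,0]}]'>/dev/null; python3 st.py
```

```text
t 13.25 tcp [0.5648 0.0882 0.1302] yaw 12.46 z [-0.  0. -1.] F [ 0.8  0.4 -0.1] gap 0.185 gf 24.5 q6 -0.26
t 13.55 tcp [0.5649 0.0882 0.129 ] yaw 12.46 z [ 0.  0. -1.] F [ 0.1  0.1 -0.5] gap 0.185 gf 24.5 q6 -0.26
```

```bash
python3 -m crank '[{"dp":[0,0,-0.03],"angular":[0,0,0]},{"dp":[0,0,0],"angular":[0,0,0]},{"dp":[0,0,0],"angular":[0,0,0]}]'>/dev/null; python3 st.py
python3 -m crank '[{"dp":[0,0,0],"angular":[0,0,0]},{"dp":[0,0,0],"angular":[0,0,0]},{"dp":[0,0,0],"angular":[0,0,0]},{"dp":[0,0,0],"angular":[0,0,0]},{"dp":[0,0,0],"angular":[0,0,0]},{"dp":[0,0,0.2],"angular":[0,0,0]},{"dp":[0,0,0.4],"angular":[0,0,0]},{"dp":[0,0,0.8],"angular":[0,0,0]},{"dp":[0,0,0.8],"angular":[0,0,0]},{"dp":[0,0,0.8],"angular":[0,0,0]},{"dp":[0,0,0],"angular":[0,0,0]}]' 0.45 >/dev/null; python3 st.py
python3 -m crank '[{"dp":[0.05,-0.9,0],"angular":[0,0,0]},{"dp":[0.05,-0.9,0],"angular":[0,0,0]},{"dp":[0.05,-0.9,0],"angular":[0,0,0]},{"dp":[0.05,-0.9,0],"angular":[0,0,0]},{"dp":[0.05,-0.9,0],"angular":[0,0,0]},{"dp":[0.05,-0.9,0],"angular":[0,0,-7.5]},{"dp":[0.05,-0.9,0],"angular":[0,0,-7.5]},{"dp":[0.05,-0.9,0],"angular":[0,0,-7.5]},{"dp":[0.05,-0.9,0],"angular":[0,0,-7.5]},{"dp":[0.05,-0.9,0],"angular":[0,0,-7.5]},{"dp":[0.05,-0.9,0],"angular":[0,0,-7.5]},{"dp":[0.05,-0.9,0],"angular":[0,0,-7.5]},{"dp":[0.05,-0.87,0],"angular":[0,0,-7.5]},{"dp":[0,0,0],"angular":[0,0,-7.5]},{"dp":[0,0,0],"angular":[0,0,-7.5]},{"dp":[0,0,0],"angular":[0,0,-7.5]},{"dp":[0,0,0],"angular":[0,0,-7.5]},{"dp":[0,0,0],"angular":[0,0,0]},{"dp":[0,0,0],"angular":[0,0,0]},{"dp":[0,0,0],"angular":[0,0,0]}]' 0.35 >/dev/null; python3 st.py
python3 - <<'E'
from station import vision
from h import *
ims=[]
for n in("scene","top"):
    s=vision.snapshot(n); np.savez(n+"3.npz",**s)
    x0,y0=(215,165) if n=="scene" else(190,150)
    ims.append(cv2.resize(s["image"][y0:y0+80,x0:x0+80],(400,400),interpolation=2))
cv2.imwrite("pics/c4.png",np.hstack(ims))
E
```

```text
t 13.85 tcp [0.5649 0.0882 0.128 ] yaw 12.46 z [-0. -0. -1.] F [-0.6 -0.7 -0.4] gap 0.185 gf 24.5 q6 -0.26
t 14.95 tcp [0.5675 0.0882 0.2225] yaw 12.47 z [ 0.009 -0.    -1.   ] F [ 0.  -0.  -0.6] gap 0.552 gf 0.0 q6 -0.26
t 16.95 tcp [ 0.5842 -0.2618  0.2178] yaw -77.43 z [-0.  0. -1.] F [-0.3 -0.5  0.3] gap 0.649 gf 0.0 q6 0.76
```

View pics/c4.png

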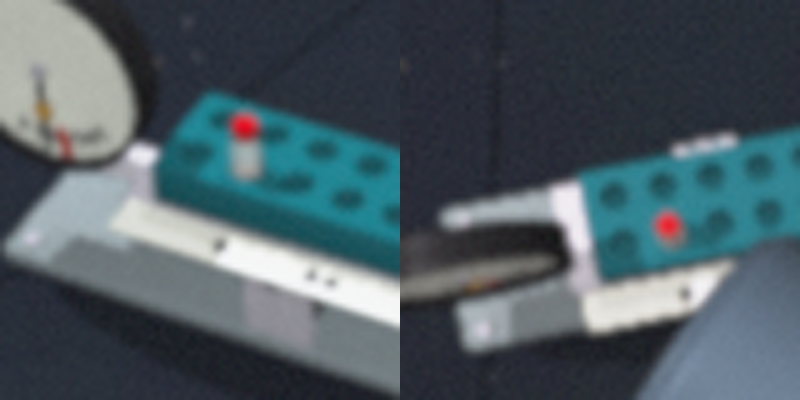

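Both views show the red vial seated at one dot. Same routine for grey.

```bash
python3 -m crank '[{"dp":[0,0,-0.9],"angular":[0,0,0]},{"dp":[0,0,-0.9],"angular":[0,0,0]},{"dp":[0,0,-0.9],"angular":[0,0,0]},{"dp":[0,0,-0.9],"angular":[0,0,0]},{"dp":[0,0,-0.9],"angular":[0,0,0]},{"dp":[0,0,-0.9],"angular":[0,0,0]},{"dp":[0,0,-0.6],"angular":[0,0,0]},{"dp":[0,0,-0.25],"angular":[0,0,0]},{"dp":[0,0,0],"angular":[0,0,0]},{"dp":[0,0,0],"angular":[0,0,0]}]' >/dev/null; python3 st.py
python3 -m crank '[{"dp":[0,0,0],"angular":[0,0,0]},{"dp":[0,0,0],"angular":[0,0,0]},{"dp":[0,0,0],"angular":[0,0,0]},{"dp":[0,0,0],"angular":[0,0,0]},{"dp":[0,0,0],"angular":[0,0,0]},{"dp":[0,0,0],"angular":[0,0,0]},{"dp":[0,0,0],"angular":[0,0,0]},{"dp":[0,0,0],"angular":[0,0,0]}]' 1 20 >/dev/null; python3 st.py
python3 -m crank '[{"dp":[0,0,0],"angular":[0,0,0]},{"dp":[0,0,0],"angular":[0,0,0]},{"dp":[0,0,0],"angular":[0,0,0]},{"dp":[0,0,0],"angular":[0,0,0]},{"dp":[0,0,0],"angular":[0,0,7.5]},{"dp":[0,0,0],"angular":[0,0,7.5]},{"dp":[0,0,0],"angular":[0,0,7.5]},{"dp":[0,0,0],"angular":[0,0,7.5]},{"dp":[0,0,0],"angular":[0,0,7.5]},{"dp":[0,0,0],"angular":[0,0,7.5]},{"dp":[0,0,0],"angular":[0,0,7.5]},{"dp":[0,0,0],"angular":[0,0,7.5]},{"dp":[0,0,0],"angular":[0,0,7.5]},{"dp":[0,0,0],"angular":[0,0,7.5]},{"dp":[0,0,0],"angular":[0,0,7.5]},{"dp":[0,0,0],"angular":[0,0,7.5]},{"dp":[0,0,0],"angular":[0,0,0]},{"dp":[0,0,0],"angular":[0,0,0]}]' 0.5 20 >/dev/null; python3 st.py
python3 -m crank '[{"dp":[0,0,0],"angular":[0,0,0]},{"dp":[0,0,0],"angular":[0,0,0]},{"dp":[0,0,0],"angular":[0,0,0]},{"dp":[0,0,0],"angular":[0,0,0]},{"dp":[0,0,0],"angular":[0,0,0]},{"dp":[0,0,0],"angular":[0,0,0]},{"dp":[0,0,0],"angular":[0,0,0]},{"dp":[0,0,0],"angular":[0,0,0]}]' 1 20 >/dev/null; python3 st.py
```

```text
t 18.05 tcp [ 0.585  -0.2623  0.0313] yaw -77.53 z [ 0.001 -0.001 -1.   ] F [ 0.3 -0.3  0.3] gap 0.648 gf 0.0 q6 0.76
t 18.85 tcp [ 0.5849 -0.2623  0.0315] yaw -77.54 z [ 0.001 -0.001 -1.   ] F [-0.9  0.8  5.3] gap 0.191 gf 21.1 q6 0.76
t 20.65 tcp [ 0.5843 -0.2619  0.0304] yaw 12.3 z [-0.  0. -1.] F [-0.1 -0.2  0.1] gap 0.496 gf 0.0 q6 -0.81
t 21.45 tcp [ 0.5844 -0.262   0.0305] yaw 12.46 z [ 0. -0. -1.] F [-0.2 -0.5 -0.3] gap 0.193 gf 21.3 q6 -0.81
```

```bash
python3 -m crank '[{"dp":[0,0,0],"angular":[0,0,0]},{"dp":[0,0,0],"angular":[0,0,0]},{"dp":[0,0,0],"angular":[0,0,0]},{"dp":[0,0,0.25],"angular":[0,0,0]},{"dp":[0,0,0.25],"angular":[0,0,0]},{"dp":[0,0,0],"angular":[0,0,0]},{"dp":[0,0,0],"angular":[0,0,0]}]' 0.5 20 >/dev/null
python3 -m crank '[{"dp":[0,0,0],"angular":[0,0,0]},{"dp":[0,0,0],"angular":[0,0,0]},{"dp":[0,0,0],"angular":[0,0,0]},{"dp":[0,0,0],"angular":[0,0,0]},{"dp":[0,0,0],"angular":[0,0,0]},{"dp":[0,0,0],"angular":[0,0,0]},{"dp":[0,0,0],"angular":[0,0,0]},{"dp":[0,0,0],"angular":[0,0,0]}]' 1 25 >/dev/null; python3 st.py
python3 -m crank '[{"dp":[0,0,0.4],"angular":[0,0,0]},{"dp":[0,0,0.8],"angular":[0,0,0]},{"dp":[0,0,0.8],"angular":[0,0,0]},{"dp":[0,0,0.8],"angular":[0,0,0]},{"dp":[0,0,0.8],"angular":[0,0,0]},{"dp":[0,0,0.95],"angular":[0,0,0]},{"dp":[-0.02,0.8,0],"angular":[0,0,0]},{"dp":[-0.02,0.8,0],"angular":[0,0,0]},{"dp":[-0.02,0.8,0],"angular":[0,0,0]},{"dp":[-0.02,0.8,0],"angular":[0,0,0]},{"dp":[-0.02,0.8,0],"angular":[0,0,0]},{"dp":[-0.02,0.8,0],"angular":[0,0,0]},{"dp":[-0.02,0.8,0],"angular":[0,0,0]},{"dp":[-0.02,0.8,0],"angular":[0,0,0]},{"dp":[-0.02,0.8,0],"angular":[0,0,0]},{"dp":[-0.02,0.8,0],"angular":[0,0,0]},{"dp":[0,0.8,0],"angular":[0,0,0]},{"dp":[0,0.8,0],"angular":[0,0,0]},{"dp":[0,0,0],"angular":[0,0,0]},{"dp":[0,0,0],"angular":[0,0,0]}]' >/dev/null
python3 -m crank '[{"dp":[0,0,0],"angular":[0,0,0]},{"dp":[0,0,-0.4],"angular":[0,0,0]},{"dp":[0,0,-0.4],"angular":[0,0,0]},{"dp":[0,0,0],"angular":[0,0,0]},{"dp":[0,0,0],"angular":[0,0,0]},{"dp":[0,0,0],"angular":[0,0,0]}]' >/dev/null; python3 st.py
```

```text
t 22.95 tcp [ 0.5843 -0.2619  0.0454] yaw 12.46 z [-0.  0. -1.] F [-0.7 -0.3  0.4] gap 0.187 gf 24.3 q6 -0.81
t 25.55 tcp [0.5785 0.0259 0.1578] yaw 12.44 z [-0.  0. -1.] F [ 0.1 -0.1 -0.3] gap 0.186 gf 24.4 q6 -0.37
```

On target. Lowering.

```bash
python3 -m crank '[{"dp":[0,0,-0.1],"angular":[0,0,0]},{"dp":[0,0,-0.1],"angular":[0,0,0]},{"dp":[0,0,-0.1],"angular":[0,0,0]},{"dp":[0,0,0],"angular":[0,0,0]},{"dp":[0,0,0],"angular":[0,0,0]}]'>/dev/null; python3 st.py
```

```text
t 26.05 tcp [0.5783 0.0261 0.1489] yaw 12.46 z [-0.  0. -1.] F [-0.4  0.7 -0.5] gap 0.188 gf 24.4 q6 -0.37
```

```bash
python3 -m crank '[{"dp":[0,0,-0.15],"angular":[0,0,0]},{"dp":[0,0,-0.15],"angular":[0,0,0]},{"dp":[0,0,-0.15],"angular":[0,0,0]},{"dp":[0,0,-0.15],"angular":[0,0,0]},{"dp":[0,0,0],"angular":[0,0,0]},{"dp":[0,0,0],"angular":[0,0,0]}]'>/dev/null; python3 st.py
python3 -m crank '[{"dp":[0,0,-0.08],"angular":[0,0,0]},{"dp":[0,0,0],"angular":[0,0,0]},{"dp":[0,0,0],"angular":[0,0,0]}]'>/dev/null; python3 st.py
```

```text
t 26.65 tcp [0.5783 0.0261 0.1308] yaw 12.46 z [-0.  0. -1.] F [ 0.6 -0.   0.5] gap 0.189 gf 24.4 q6 -0.37
t 26.95 tcp [0.5784 0.0261 0.1287] yaw 12.46 z [ 0. -0. -1.] F [ 0.3  0.7 -0.1] gap 0.188 gf 24.4 q6 -0.37
```

```bash
python3 -m crank '[{"dp":[0,0,0],"angular":[0,0,0]},{"dp":[0,0,0],"angular":[0,0,0]},{"dp":[0,0,0],"angular":[0,0,0]},{"dp":[0,0,0],"angular":[0,0,0]},{"dp":[0,0,0],"angular":[0,0,0]},{"dp":[0,0,0.2],"angular":[0,0,0]},{"dp":[0,0,0.4],"angular":[0,0,0]},{"dp":[0,0,0.8],"angular":[0,0,0]},{"dp":[0,0,0.8],"angular":[0,0,0]},{"dp":[0,0,0.4],"angular":[0,0,0]},{"dp":[0,0,0],"angular":[0,0,0]}]' 0.45 >/dev/null; python3 st.py
python3 -m crank '[{"dp":[0.25,-0.62,0],"angular":[0,0,0]},{"dp":[0.25,-0.62,0],"angular":[0,0,0]},{"dp":[0.25,-0.62,0],"angular":[0,0,0]},{"dp":[0.25,-0.62,0],"angular":[0,0,0]},{"dp":[0.25,-0.62,0],"angular":[0,0,0]},{"dp":[0,0,0],"angular":[0,0,0]},{"dp":[0,0,0],"angular":[0,0,0]},{"dp":[0,0,0],"angular":[0,0,0]},{"dp":[0,0,0],"angular":[0,0,0]},{"dp":[0,0,0],"angular":[0,0,0]}]' 1 >/dev/null; python3 st.py
python3 - <<'E'
from station import vision
from h import *
ims=[]
for n in("scene","top"):
    s=vision.snapshot(n); np.savez(n+"4.npz",**s)
    x0,y0,w=(195,150,70) if n=="scene" else(200,150,100)
    ims.append(cv2.resize(s["image"][y0:y0+w,x0:x0+w],(400,400),interpolation=2))
s=dict(np.load("scene4.npz"))
x0,y0=245,170
ims[1]=np.vstack([cv2.resize(s["image"][y0:y0+40,x0:x0+80],(400,200),interpolation=2),ims[1][100:300]])
cv2.imwrite("pics/c5.png",np.hstack(ims))
O=np.array([.5875,.0595]);c,q=np.cos(.2175),np.sin(.2175)
L=lambda x,y,z:[O[0]+c*x-q*y,O[1]+q*x+c*y,.062+z]
# dial face plane x=-28mm ; show projections of centre and ends
ang=[0,.13,.2,.27]
for X in(-.028,-.02): print(X,proj(s,[L(X,.165,.076)]+[L(X,.165-.054*np.sin(a)*k,.076-.054*np.cos(a)) for k in(1,-1) for a in ang]).round(1).tolist())
E
```

```text
t 28.05 tcp [0.5798 0.0259 0.2092] yaw 12.46 z [ 0.005 -0.001 -1.   ] F [-0.6  0.3  0.2] gap 0.548 gf 0.0 q6 -0.37
t 29.05 tcp [ 0.6157 -0.066   0.2067] yaw 12.53 z [-0.  0. -1.] F [ 0.9 -1.1 -0.1] gap 0.002 gf 0.0 q6 -0.51
-0.028 [[221.4, 180.0], [223.3, 194.1], [225.3, 194.6], [226.4, 194.8], [227.4, 194.9], [223.3, 194.1], [221.3, 193.3], [220.2, 192.8], [219.2, 192.3]]
-0.02 [[222.8, 178.4], [224.7, 192.5], [226.7, 193.0], [227.8, 193.2], [228.8, 193.3], [224.7, 192.5], [222.7, 191.8], [221.7, 191.3], [220.6, 190.7]]
```

View pics/c5.png

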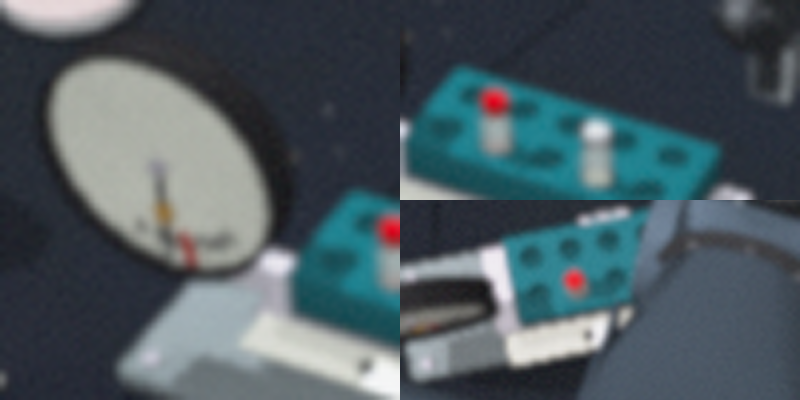

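Both vials are seated, red at one dot and grey at two. The mark is at about px (228.3,194.1), the pivot at about (222.5,178.9), and the mark lies right of the needle, i.e. toward −y. I'll measure the mark angle while lowering onto the paddle.

```bash
cat > dial.py <<'E'
from h import *
import sys
O=np.array([.5875,.0595]);c,q=np.cos(.2175),np.sin(.2175)
ex=np.array([c,q,0]);ey=np.array([-q,c,0])
def plane(s,uv,X=-.027):
    o,d=ray(s,uv); t=(X-(o-np.r_[O,.062])@ex)/(d@ex); P=o+d*t[:,None]-np.r_[O,.062]
    return np.c_[P@ey,P[:,2]]*1e3
def red(s,x0=212,x1=240,y0=180,y1=202):
    im=s["image"][y0:y1,x0:x1].astype(float); yy,xx=np.mgrid[y0:y1,x0:x1]
    w=np.clip(im[...,2]-np.maximum(im[...,0],im[...,1])-25,0,None); w[(im[...,1]>.6*im[...,2])]=0
    return np.array([(w*xx).sum(),(w*yy).sum()])/w.sum()
def face(s):
    g=cv2.cvtColor(s["image"],cv2.COLOR_BGR2GRAY)[145:206,195:250]; m=np.uint8(cv2.GaussianBlur(g,(3,3),0)>105)
    n,l,st,ce=cv2.connectedComponentsWithStats(m); i=l[20,20] if l[20,20] else 1+np.argmax(st[1:,4])
    h=cv2.convexHull(max(cv2.findContours(np.uint8(l==i),0,1)[0],key=cv2.contourArea)).reshape(-1,2)+[195,145]
    return h
if __name__=="__main__":
    for f in sys.argv[1:]:
        s=dict(np.load(f)); r=red(s); P=plane(s,[r])[0]; h=plane(s,face(s)); C,rad=cv2.minEnclosingCircle(np.float32(h))
        print(f,"red",r.round(2),P.round(1),"face circ",np.round(C,1),round(rad,1),"hull range",h.min(0).round(1),h.max(0).round(1))
        for piv in([165,76],C): print("  ang",np.arctan2(piv[0]-P[0],piv[1]-P[1]).round(3),"r",np.hypot(*(P-piv)).round(1))
    print("piv",plane(s,[[222.5,178.9]]),"tip",plane(s,[[223.9,192.]]))
    i=s["image"][176:200,216:236]; print((i[...,2].astype(int))); print(i[...,1].astype(int))
E
python3 dial.py scene0.npz scene3.npz scene4.npz
python3 -m crank '[{"dp":[0,-0.05,-0.9],"angular":[0,0,0]},{"dp":[0,0,-0.9],"angular":[0,0,0]},{"dp":[0,0,-0.9],"angular":[0,0,0]},{"dp":[0,0,-0.6],"angular":[0,0,0]},{"dp":[0,0,-0.2],"angular":[0,0,0]},{"dp":[0,0,0],"angular":[0,0,0]},{"dp":[0,0,0],"angular":[0,0,0]},{"dp":[0,0,0],"angular":[0,0,0]}]' 1 >/dev/null; python3 st.py
```

```text
scene0.npz red [227. 192.] [151.4  34.3] face circ [157.   58.5] 85.6 hull range [ 85.5 -25.6] [225.2 142.2]
  ang 0.315 r 43.9
  ang 0.226 r 24.8
scene3.npz red [227. 192.] [151.4  34.3] face circ [157.2  59.2] 86.2 hull range [ 85.5 -25.6] [225.2 143.3]
  ang 0.315 r 43.9
  ang 0.23 r 25.6
scene4.npz red [227. 192.] [151.4  34.3] face circ [157.2  59.1] 86.1 hull range [ 85.5 -25.6] [225.2 143.3]
  ang 0.315 r 43.9
  ang 0.229 r 25.5
piv [[161.30620608  80.46343416]] tip [[162.6376381   30.25651411]]
[[173 172 173 172 172 170 170 173 174 173 173 172 174 173 173 173 172 173
  174 173]
 [174 174 173 172 169 165 164 168 174 174 173 173 173 174 173 173 174 174
  173 174]
 [177 175 174 173 167 153 150 156 164 171 172 174 172 172 174 172 174 173
  174 172]
 [177 174 174 172 164 151 139 144 160 169 174 175 174 173 173 173 173 172
  174 174]
 [176 177 177 174 167 154 136 138 160 173 174 174 174 173 172 174 173 170
  170 171]
 [174 175 178 174 173 158 132 130 159 174 175 174 174 173 172 174 173 171
  172 172]
 [176 176 177 178 175 161 126 120 158 175 176 173 173 173 172 173 173 172
  170 17
[... 2907 characters left out ...]
  88 111 133 142 134 117 122 118  89  87 121 140 133 129 130
  139 154]
 [ 42  36  39  46  64  86 108 114 116 136 142 107  91 127 151 155 158 157
  158 166]
 [ 44  41  36  35  37  46  60  74  94 121 131 102  83 116 148 155 160 158
  155 153]
 [ 44  43  45  40  39  35  36  42  61  82  91  77  64  88 121 130 127 120
  115 108]
 [ 48  46  45  44  43  40  36  33  39  44  47  45  45  60  76  82  79  71
   68  70]
 [ 46  46  45  43  43  43  41  43  37  37  35  49  63  72  75  76  76  75
   79  95]
 [ 46  48  47  45  46  47  45  43  44  43  53  84 108 121 123 125 125 123
  128 137]]
t 29.95 tcp [ 0.6168 -0.0686  0.103 ] yaw 12.47 z [ 0.003 -0.001 -1.   ] F [-0.8  0.2 -0.6] gap 0.002 gf 0.0 q6 -0.51
```

```bash
python3 - <<'E'
from dial import *
for f in("scene0.npz","scene3.npz","scene4.npz"):
    s=dict(np.load(f)); im=s["image"].astype(float); rg=im[...,2]-im[...,1]
    def cen(w,x0,x1,y0,y1):
        yy,xx=np.mgrid[y0:y1,x0:x1]; w=w[y0:y1,x0:x1]; return np.array([(w*xx).sum(),(w*yy).sum()])/w.sum()
    m=cen(np.clip(rg-6,0,None),223,232,190,199); b=cen(np.clip(rg-4,0,None),220,227,183,189)
    n=cen(np.clip(165-im[...,1],0,None),220,226,181,184)
    U=[m,b,n]
    for X in(-.028,-.022):
        P=plane(s,U,X); 
        print(f,X,np.round(U,2).tolist(),P.round(1).tolist(), "d from piv(165,76)")
        v=P[1]-P[2]; 
        # pivot: along needle line at 54 mm from mark
        d=-v/np.linalg.norm(v); w=P[0]-P[1]; a=(d@w); perp=np.sqrt(w@w-a*a); t=a+np.sqrt(54**2-perp**2)
        piv=P[1]+d*t; print("  needle dir",np.degrees(np.arctan2(d[0],d[1])).round(1),"pivot",piv.round(1),"mark vs needle",np.arcsin(perp/54).round(3),"mark vs vertical",np.arctan2(piv[0]-P[0,0],piv[1]-P[0,1]).round(3), "bob r",round(t,1))
E
```

```text
scene0.npz -0.028 [[227.46, 193.24], [223.2, 186.67], [222.58, 182.06]] [[149.6, 30.9], [161.8, 51.9], [161.8, 69.3]] d from piv(165,76)
  needle dir -0.1 pivot [161.8  83.5] mark vs needle 0.229 mark vs vertical 0.228 bob r 31.7
scene0.npz -0.022 [[227.46, 193.24], [223.2, 186.67], [222.58, 182.06]] [[153.9, 24.7], [166.3, 45.8], [166.2, 63.3]] d from piv(165,76)
  needle dir -0.1 pivot [166.2  77.3] mark vs needle 0.23 mark vs vertical 0.229 bob r 31.5
scene3.npz -0.028 [[227.46, 193.27], [223.21, 186.7], [222.54, 182.09]] [[149.6, 30.8], [161.8, 51.7], [162.0, 69.1]] d from piv(165,76)
  needle dir 0.5 pivot [162.1  83.3] mark vs needle 0.224 mark vs vertical 0.233 bob r 31.6
scene3.npz -0.022 [[227.46, 193.27], [223.21, 186.7], [222.54, 182.09]] [[154.0, 24.6], [166.2, 45.7], [166.4, 63.2]] d from piv(165,76)
  needle dir 0.5 pivot [166.5  77.1] mark vs needle 0.226 mark vs vertical 0.235 bob r 31.4
scene4.npz -0.028 [[227.48, 193.26], [223.19, 186.73], [222.61, 182.07]] [[149.5, 30.8], [161.9, 51.6], [161.7, 69.2]] d from piv(165,76)
  needle dir -0.6 pivot [161.6  83.5] mark vs needle 0.235 mark vs vertical 0.225 bob r 31.9
scene4.npz -0.022 [[227.48, 193.26], [223.19, 186.73], [222.61, 182.07]] [[153.9, 24.6], [166.3, 45.5], [166.2, 63.3]] d from piv(165,76)
  needle dir -0.6 pivot [166.   77.2] mark vs needle 0.236 mark vs vertical 0.226 bob r 31.7
```

Mark value is about 0.23. Pressing gradually.

```bash
python3 -m crank '[{"dp":[0,0,-0.2],"angular":[0,0,0]},{"dp":[0,0,-0.1],"angular":[0,0,0]},{"dp":[0,0,-0.1],"angular":[0,0,0]},{"dp":[0,0,0],"angular":[0,0,0]}]'>/dev/null; python3 st.py
python3 -m crank '[{"dp":[0,0,-0.1],"angular":[0,0,0]},{"dp":[0,0,-0.1],"angular":[0,0,0]},{"dp":[0,0,-0.1],"angular":[0,0,0]},{"dp":[0,0,-0.1],"angular":[0,0,0]},{"dp":[0,0,-0.1],"angular":[0,0,0]},{"dp":[0,0,-0.1],"angular":[0,0,0]},{"dp":[0,0,-0.1],"angular":[0,0,0]},{"dp":[0,0,-0.1],"angular":[0,0,0]},{"dp":[0,0,0],"angular":[0,0,0]}]'>/dev/null; python3 st.py
python3 -m crank '[{"dp":[0,0,0],"angular":[0,0,0]},{"dp":[0,0,0],"angular":[0,0,0]},{"dp":[0,0,0],"angular":[0,0,0]},{"dp":[0,0,0],"angular":[0,0,0]},{"dp":[0,0,0],"angular":[0,0,0]},{"dp":[0,0,0],"angular":[0,0,0]},{"dp":[0,0,0],"angular":[0,0,0]},{"dp":[0,0,0],"angular":[0,0,0]},{"dp":[0,0,0],"angular":[0,0,0]},{"dp":[0,0,0],"angular":[0,0,0]},{"dp":[0,0,0],"angular":[0,0,0]},{"dp":[0,0,0],"angular":[0,0,0]},{"dp":[0,0,0],"angular":[0,0,0]},{"dp":[0,0,0],"angular":[0,0,0]},{"dp":[0,0,0],"angular":[0,0,0]},{"dp":[0,0,0],"angular":[0,0,0]},{"dp":[0,0,0],"angular":[0,0,0]},{"dp":[0,0,0],"angular":[0,0,0]},{"dp":[0,0,0],"angular":[0,0,0]},{"dp":[0,0,0],"angular":[0,0,0]}]'>/dev/null; python3 st.py
python3 - <<'E'
from station import vision
from h import *
s=vision.snapshot("scene"); np.savez("scene5.npz",**s)
cv2.imwrite("pics/c6.png",np.hstack([cv2.resize(s["image"][130:200,195:255],(514,600),interpolation=2),cv2.resize(s["image"][150:270,230:290],(286,600))]))
E
```

```text
t 30.35 tcp [ 0.6166 -0.069   0.0899] yaw 12.46 z [ 0.002 -0.001 -1.   ] F [-0.  -1.7  3.5] gap -0.001 gf 2.1 q6 -0.51
t 31.25 tcp [ 0.6156 -0.0679  0.065 ] yaw 12.45 z [-0.001  0.001 -1.   ] F [ 1.7 -1.6  3.1] gap 0.0 gf 1.7 q6 -0.51
t 33.25 tcp [ 0.6156 -0.0684  0.0655] yaw 12.46 z [-0.001  0.    -1.   ] F [-0.   1.6  4.3] gap -0.003 gf 1.5 q6 -0.51
```

View pics/c6.png

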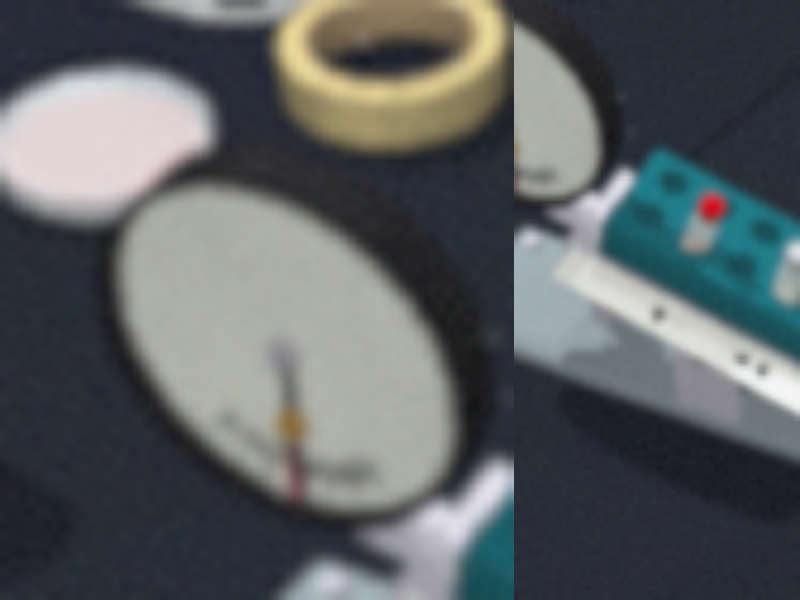

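```bash
python3 - <<'E'
from dial import *
s=dict(np.load("scene5.npz")); im=s["image"].astype(int); rg=im[...,2]-im[...,1]
print("RG cols 224-234"); 
for v in range(176,192): print(v,rg[v,224:235].tolist(),im[v,224:235,1].tolist())
def cen(w,x0,x1,y0,y1):
    yy,xx=np.mgrid[y0:y1,x0:x1]; w=w[y0:y1,x0:x1]; return np.array([(w*xx).sum(),(w*yy).sum()])/w.sum()
m=cen(np.clip(rg-6,0,None),225,234,183,191); b=cen(np.clip(rg-4,0,None),225,233,176,182)
n=cen(np.clip(165-im[...,1],0,None),225,233,173,177)
for X in(-.028,-.022):
    P=plane(s,[m,b,n],X); a0=.23
    # pivot expected from pivot_level measured, rotated about the axle
    for a in(.2,.23,.25):
        for pv in([161.8,83.4],) if X==-.028 else ([166.2,77.2],):
            R=np.array([[np.cos(a),-np.sin(a)],[np.sin(a),np.cos(a)]]); pw=R@pv
            print(X,a,"piv",pw.round(1),"mark vs vert",np.arctan2(pw[0]-P[0,0],pw[1]-P[0,1]).round(3),"r",np.hypot(*(pw-P[0])).round(1))
    print(np.round([m,b,n],2).tolist(),P.round(1).tolist())
    v=P[2]-P[1]; w=P[1]-P[0]; print("needle dir",np.arctan2(v[0],v[1]).round(3),"bob->mark dir",np.arctan2(w[0],w[1]).round(3))
# cradle tilt from paddle-independent cue: white strip line
E
```

```text
RG cols 224-234
176 [-3, -3, -3, -2, 0, -1, -2, -2, -4, -4, -3] [179, 178, 177, 157, 118, 127, 162, 176, 178, 177, 177]
177 [-4, -2, -2, 3, 8, 6, 2, -3, -3, -2, -4] [179, 177, 174, 155, 120, 124, 156, 176, 178, 177, 178]
178 [-3, -2, 3, 12, 22, 18, 9, 0, -3, -3, -4] [176, 177, 171, 147, 115, 119, 147, 170, 177, 177, 179]
179 [-4, -3, 3, 15, 29, 26, 16, 1, -4, -3, -4] [167, 173, 167, 140, 113, 113, 135, 165, 177, 180, 179]
180 [0, -2, 1, 10, 21, 25, 14, 2, -3, -4, -4] [148, 158, 162, 143, 117, 108, 134, 162, 175, 178, 178]
181 [-4, -2, 0, 3, 12, 16, 7, 0, -3, -4, -3] [144, 143, 149, 139, 116, 108, 138, 167, 177, 179, 176]
182 [-3, -2, -2, 4, 13, 12, 4, -1, -3, -2, -4] [153, 140, 137, 131, 106, 93, 129, 161, 172, 174, 175]
183 [-3, -3, -2, 6, 15, 14, 3, -2, -2, -4, -4] [164, 155, 141, 130, 105, 84, 112, 141, 153, 161, 162]
184 [-3, -3, -3, 3, 16, 19, 6, -2, -2, -3, -1] [148, 155, 150, 148, 120, 81, 92, 118, 130, 138, 135]
185 [-2, -3, -2, 5, 17, 25, 11, 1, -5, -2, -3] [107, 131, 146, 156, 131, 86, 94, 122, 135, 130, 125]
186 [-4, -2, -1, 6, 17, 29, 14, 0, -2, -2, -3] [66, 90, 121, 139,
[... 416 characters left out ...]
 -6, -5, -6, -5, -3, -1, -5, -4, -3] [46, 46, 45, 46, 41, 40, 37, 36, 37, 34, 33]
-0.028 0.2 piv [142.  113.9] mark vs vert 0.011 r 51.4
-0.028 0.23 piv [138.5 118.1] mark vs vert -0.053 r 55.6
-0.028 0.25 piv [136.1 120.8] mark vs vert -0.091 r 58.5
[[228.79, 185.73], [228.54, 179.22], [228.23, 174.52]] [[141.5, 62.5], [139.5, 87.4], [138.6, 104.8]]
needle dir -0.053 bob->mark dir -0.078
-0.022 0.2 piv [147.5 108.7] mark vs vert 0.034 r 52.2
-0.022 0.23 piv [144.2 113.1] mark vs vert -0.027 r 56.5
-0.022 0.25 piv [141.9 115.9] mark vs vert -0.064 r 59.5
[[228.79, 185.73], [228.54, 179.22], [228.23, 174.52]] [[145.8, 56.5], [143.8, 81.6], [142.9, 99.1]]
needle dir -0.053 bob->mark dir -0.078
```

The crop shows the needle at u≈229.5 near the mark radius (row 186) and the mark's red centred at about 228.8. So the paddle is slightly over-pressed, by roughly 0.03–0.04 rad. I'll back off 3 mm and measure the symmetry of the red about the needle.

```bash
cat > sym.py <<'E'
from station import vision
from dial import *
import sys
S=[vision.snapshot("scene") for _ in range(4)]; s=S[0]; im=np.mean([k["image"] for k in S],0); s["image"]=im.astype(np.uint8); np.savez(sys.argv[1],**s)
rg=im[...,2]-im[...,1]
rows=np.arange(165,195); bob=rg[172:184,222:234]; w=np.clip(bob-8,0,None); w[9:]*=0
# bob row = strongest orange (rg with low needle) above mark
prof=np.clip(rg[170:194,222:234]+3,0,None).sum(1); print("rg profile",dict(zip(range(170,194),prof.round().astype(int).tolist())))
vb=170+np.argmax(prof[:12]); 
def c(wv): 
    wv=np.clip(wv,0,None); return (wv*np.arange(222,235)).sum()/wv.sum()
dv=proj(s,[[.55,.22,.13],[.55,.22,.18]]); k=(dv[0,0]-dv[1,0])/(dv[0,1]-dv[1,1])
up=[(v,c(165-im[v,222:235,1])) for v in range(vb-5,vb-1)]; bo=[(v,c(rg[v,222:235]-4)) for v in range(vb-1,vb+2)]
ref=np.mean([u-k*(v-vb) for v,u in up]); refb=np.mean([u-k*(v-vb) for v,u in bo]); print("vb",vb,"slope",round(k,3),"needle@vb",ref.round(2),"bob@vb",refb.round(2),"fit",np.polyfit(*np.array(up+bo).T,1).round(3))
for v in range(vb+4,vb+11):
    r=im[v,222:235,2]; print(v,"needle pred",round((.7*ref+.3*refb)+k*(v-vb),2),"red cen",round(c(rg[v,222:235]),2),"rg",rg[v,225:234].round().astype(int).tolist(),"R",r[3:12].round().astype(int).tolist())
E
python3 -m crank '[{"dp":[0,0,0.05],"angular":[0,0,0]},{"dp":[0,0,0.05],"angular":[0,0,0]},{"dp":[0,0,0],"angular":[0,0,0]},{"dp":[0,0,0],"angular":[0,0,0]},{"dp":[0,0,0],"angular":[0,0,0]},{"dp":[0,0,0],"angular":[0,0,0]},{"dp":[0,0,0],"angular":[0,0,0]},{"dp":[0,0,0],"angular":[0,0,0]},{"dp":[0,0,0],"angular":[0,0,0]},{"dp":[0,0,0],"angular":[0,0,0]},{"dp":[0,0,0],"angular":[0,0,0]},{"dp":[0,0,0],"angular":[0,0,0]},{"dp":[0,0,0],"angular":[0,0,0]},{"dp":[0,0,0],"angular":[0,0,0]},{"dp":[0,0,0],"angular":[0,0,0]},{"dp":[0,0,0],"angular":[0,0,0]},{"dp":[0,0,0],"angular":[0,0,0]},{"dp":[0,0,0],"angular":[0,0,0]},{"dp":[0,0,0],"angular":[0,0,0]},{"dp":[0,0,0],"angular":[0,0,0]}]'>/dev/null; python3 st.py
python3 -m crank '[{"dp":[0,0,0],"angular":[0,0,0]},{"dp":[0,0,0],"angular":[0,0,0]},{"dp":[0,0,0],"angular":[0,0,0]},{"dp":[0,0,0],"angular":[0,0,0]}]'>/dev/null
python3 sym.py scene6.npz; python3 st.py
```

```text
t 35.3 tcp [ 0.6158 -0.0685  0.0686] yaw 12.46 z [-0. -0. -1.] F [-1.4 -1.3  4. ] gap 0.001 gf 1.8 q6 -0.51
rg profile {170: 5, 171: 10, 172: 10, 173: 7, 174: 4, 175: 1, 176: 2, 177: 13, 178: 47, 179: 96, 180: 107, 181: 75, 182: 33, 183: 25, 184: 43, 185: 66, 186: 96, 187: 111, 188: 99, 189: 63, 190: 28, 191: 10, 192: 0, 193: 0}
vb 180 slope 0.126 needle@vb 227.97 bob@vb 227.94 fit [1.11000e-01 2.08033e+02]
184 needle pred 228.47 red cen 229.22 rg [-4, -3, -2, 5, 13, 8, 2, -2, -3] R [153, 137, 125, 100, 106, 140, 148, 145, 153]
185 needle pred 228.59 red cen 229.29 rg [-3, -3, 1, 9, 19, 15, 5, -2, -3] R [153, 148, 137, 110, 100, 125, 130, 127, 138]
186 needle pred 228.72 red cen 229.17 rg [-2, -2, 4, 16, 26, 22, 7, -1, -3] R [130, 146, 150, 129, 110, 130, 137, 135, 139]
187 needle pred 228.85 red cen 229.06 rg [-2, 0, 5, 20, 30, 22, 6, -1, -2] R [89, 121, 138, 130, 118, 139, 152, 150, 151]
188 needle pred 228.97 red cen 229.02 rg [-1, 1, 5, 14, 25, 20, 5, -2, -3] R [52, 77, 101, 106, 106, 128, 144, 149, 153]
189 needle pred 229.1 red cen 229.17 rg [-1, 0, 2, 6, 15, 13, 2, -2, -2] R [34, 42, 58, 68, 71, 88, 105, 117, 127]
190 needle pred 229.23 red cen 229.57 rg [-2, -1, -1, 0, 4, 4, 0, -1, -1] R [35, 36, 34, 39, 38, 46, 56, 69, 78]
t 35.9 tcp [ 0.6158 -0.0685  0.0686] yaw 12.46 z [-0. -0. -1.] F [-2.7 -1.9  3.6] gap 0.007 gf 1.8 q6 -0.51
```

```bash
python3 -m crank '[{"dp":[0,0,-0.025],"angular":[0,0,0]},{"dp":[0,0,0],"angular":[0,0,0]},{"dp":[0,0,0],"angular":[0,0,0]},{"dp":[0,0,0],"angular":[0,0,0]},{"dp":[0,0,0],"angular":[0,0,0]},{"dp":[0,0,0],"angular":[0,0,0]},{"dp":[0,0,0],"angular":[0,0,0]},{"dp":[0,0,0],"angular":[0,0,0]},{"dp":[0,0,0],"angular":[0,0,0]},{"dp":[0,0,0],"angular":[0,0,0]},{"dp":[0,0,0],"angular":[0,0,0]},{"dp":[0,0,0],"angular":[0,0,0]},{"dp":[0,0,0],"angular":[0,0,0]},{"dp":[0,0,0],"angular":[0,0,0]},{"dp":[0,0,0],"angular":[0,0,0]},{"dp":[0,0,0],"angular":[0,0,0]},{"dp":[0,0,0],"angular":[0,0,0]},{"dp":[0,0,0],"angular":[0,0,0]},{"dp":[0,0,0],"angular":[0,0,0]},{"dp":[0,0,0],"angular":[0,0,0]}]'>/dev/null
python3 -m crank '[{"dp":[0,0,0],"angular":[0,0,0]},{"dp":[0,0,0],"angular":[0,0,0]},{"dp":[0,0,0],"angular":[0,0,0]},{"dp":[0,0,0],"angular":[0,0,0]},{"dp":[0,0,0],"angular":[0,0,0]},{"dp":[0,0,0],"angular":[0,0,0]}]'>/dev/null
python3 sym.py scene7.npz; python3 st.py; python3 - <<'E'
from h import *
i=dict(np.load("scene7.npz"))["image"]
cv2.imwrite("pics/c7.png",np.hstack([cv2.resize(i[160:195,213:243],(514,600),interpolation=2),cv2.resize(i[130:270,220:286],(283,600))]))
E
```

```text
rg profile {170: 6, 171: 12, 172: 13, 173: 6, 174: 3, 175: 1, 176: 3, 177: 14, 178: 49, 179: 100, 180: 108, 181: 73, 182: 39, 183: 45, 184: 61, 185: 90, 186: 109, 187: 102, 188: 82, 189: 51, 190: 20, 191: 9, 192: 1, 193: 0}
vb 180 slope 0.126 needle@vb 228.15 bob@vb 228.09 fit [1.12000e-01 2.07973e+02]
184 needle pred 228.64 red cen 229.45 rg [-3, -2, -1, 6, 16, 16, 5, -2, -2] R [152, 145, 142, 110, 96, 126, 137, 138, 146]
185 needle pred 228.76 red cen 229.33 rg [-4, -4, 2, 12, 25, 23, 8, -1, -2] R [149, 153, 152, 124, 104, 122, 126, 121, 124]
186 needle pred 228.89 red cen 229.12 rg [-2, -2, 5, 19, 29, 24, 8, -2, -2] R [121, 146, 158, 140, 118, 133, 141, 136, 133]
187 needle pred 229.02 red cen 229.03 rg [-1, -1, 5, 18, 26, 21, 5, -3, -2] R [81, 114, 138, 135, 123, 140, 155, 155, 154]
188 needle pred 229.14 red cen 228.89 rg [0, 1, 4, 14, 21, 14, 3, -4, -3] R [46, 72, 93, 100, 108, 126, 142, 148, 152]
189 needle pred 229.27 red cen 228.85 rg [-2, -2, 3, 8, 12, 6, 1, -2, -2] R [34, 38, 48, 57, 71, 82, 96, 107, 117]
190 needle pred 229.4 red cen 229.72 rg [-4, -4, -2, -1, 1, 3, 0, -1, -1] R [38, 33, 33, 35, 38, 43, 47, 56, 68]
t 38.7 tcp [ 0.6159 -0.0684  0.0679] yaw 12.46 z [ 0.  0. -1.] F [-3.4 -1.7  3.7] gap 0.002 gf 1.7 q6 -0.51
```

View pics/c7.png

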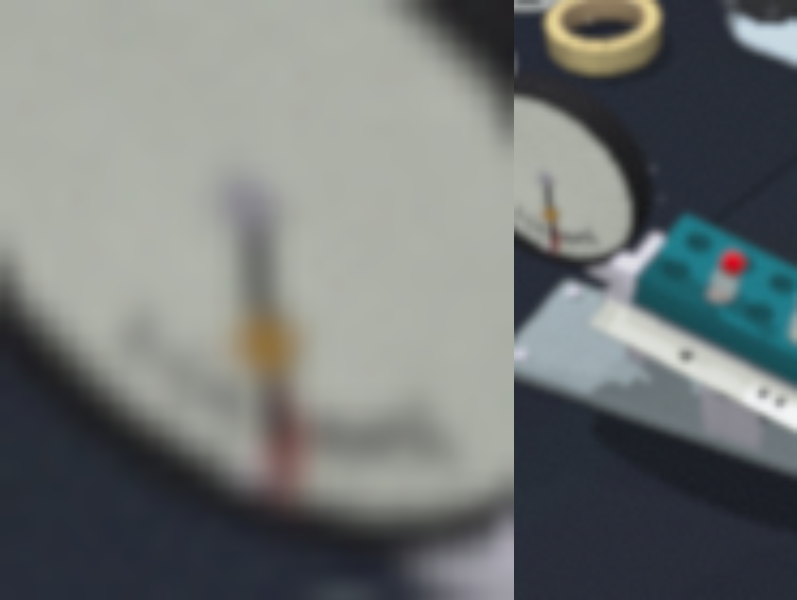

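Visually the needle overlies the mark, but the needle sits slightly in front of the dial face, so parallax biases this view. I'll quantify it, using hub and radius for the needle-to-face gap and the bob's displacement for the true tilt.

```bash
python3 - <<'E'
from dial import *
from scipy.optimize import brentq
L=[dict(np.load(f"scene{i}.npz")) for i in(0,3,4)]; s=L[0]
im0=np.mean([k["image"].astype(float) for k in L],0); im7=dict(np.load("scene7.npz"))["image"].astype(float); im6=dict(np.load("scene6.npz"))["image"].astype(float); im5=dict(np.load("scene5.npz"))["image"].astype(float)
def cen(w,x0,x1,y0,y1):
    yy,xx=np.mgrid[y0:y1,x0:x1]; w=np.clip(w[y0:y1,x0:x1],0,None); return np.array([(w*xx).sum(),(w*yy).sum()])/w.sum()
X=-.022
def feats(im,hub,bobr):
    rg=im[...,2]-im[...,1]; bg=im[...,0]-im[...,1]
    x,y=hub; base=np.median(bg[y-8:y-3,x-5:x+6])
    h=cen(bg-base-5,x-4,x+5,y-4,y+5); b=cen(rg-6,bobr[0]-4,bobr[0]+5,bobr[1]-4,bobr[1]+3)
    return h,b
h0,b0=feats(im0,(222,178),(223,187)); print("level hub",h0,"bob",b0)
m0=cen((im0[...,2]-im0[...,1])-6,223,232,190,199)
PH,PB,PM=plane(s,[h0,b0,m0],X); print("plane hub,bob,mark",PH.round(1),PB.round(1),PM.round(1))
sh=(plane(s,[m0],X)-plane(s,[m0],X-.001))[0]; print("shift per mm deeper",sh.round(2))
for py in(PH[0],PB[0]):
  for d in(0,1,2,3,4):
    P=PM+sh*d; v=np.array([py,PH[1]])-P; print(round(py,1),d,"r",np.hypot(*v).round(2),"m",np.arctan2(*v).round(4))
for n,im,hb in(("5",im5,(228,171)),("6",im6,(226,172)),("7",im7,(227,171))):
    h,b=feats(im,hb,(228,180)); H,B=plane(s,[h,b],X); print(n,h.round(2),b.round(2),"disp hub",(H-PH).round(1),"bob",(B-PB).round(1))
    for D in(H-PH,B-PB): print("   tilt from z",round(brentq(lambda a:165*np.sin(a)-76*(1-np.cos(a))-D[1],0,.4),4),"from y",round(brentq(lambda a:165*(np.cos(a)-1)-76*np.sin(a)-D[0],-.05,.5),4))
# face ellipse
g=cv2.cvtColor(im0.astype(np.uint8),cv2.COLOR_BGR2GRAY)
m=np.uint8(g>110); m[:,:195]=0;m[:,250:]=0;m[:148]=0;m[206:]=0
n,l,st,ce=cv2.connectedComponentsWithStats(m); i=l[165,215]
h=cv2.convexHull(max(cv2.findContours(np.uint8(l==i),0,1)[0],key=cv2.contourArea)); e=cv2.fitEllipse(h); print("ellipse",e,plane(s,[e[0]],X),plane(s,[e[0]],X+.002))
E
```

```text
level hub [222.08602151 179.11290323] bob [223.17330211 186.79625293]
plane hub,bob,mark [166.6  74.3] [166.4  45.2] [153.9  24.6]
shift per mm deeper [ 0.73 -1.04]
166.6 0 r 51.22 m 0.2496
166.6 1 r 52.05 m 0.2312
166.6 2 r 52.91 m 0.2133
166.6 3 r 53.77 m 0.196
166.6 4 r 54.66 m 0.1793
166.4 0 r 51.18 m 0.2465
166.4 1 r 52.02 m 0.2281
166.4 2 r 52.87 m 0.2103
166.4 3 r 53.74 m 0.193
166.4 4 r 54.63 m 0.1763
5 [227.54 171.11] [228.52 179.44] disp hub [-22.8  36.8] bob [-22.5  35.5]
   tilt from z 0.2383 from y 0.2397
   tilt from z 0.229 from y 0.237
6 [226.89 171.62] [227.92 179.79] disp hub [-20.3  34.2] bob [-20.2  33.4]
   tilt from z 0.2199 from y 0.2178
   tilt from z 0.2146 from y 0.2167
7 [227.03 171.65] [228.09 179.78] disp hub [-20.8  34.2] bob [-20.8  33.7]
   tilt from z 0.2203 from y 0.222
   tilt from z 0.2164 from y 0.2222
ellipse ((225.7978515625, 185.5696563720703), (30.113725662231445, 60.68342971801758), 144.60214233398438) [[156.36805847  53.45600038]] [[157.82797228  51.45187744]]
```

```bash
python3 - <<'E'
from dial import *
def Xmap(s):
    v,u=np.mgrid[155:205,200:245]; uv=np.c_[u.ravel(),v.ravel()].astype(float)
    p=cv2.undistortPoints(uv.reshape(-1,1,2),s["mtx"],s["dist"]).reshape(-1,2); z=s["range_z"][155:205,200:245].ravel()
    P=(np.c_[p,np.ones(len(p))]*z[:,None])@s["pose"][:3,:3].T+s["pose"][:3,3]-np.r_[O,.062]
    X=P@ex*1e3; X[z==0]=np.nan; return X.reshape(v.shape),(P@ey*1e3).reshape(v.shape),(P[:,2]*1e3).reshape(v.shape)
M=[Xmap(dict(np.load(f"scene{i}.npz"))) for i in(0,1,2,3,4)]
X,Y,Z=[np.nanmean([m[k] for m in M],0) for k in range(3)]
print("noise",np.nanstd(M[0][0]-M[3][0])/1.4)
np.set_printoptions(linewidth=200)
print("rows 170-199, cols 212-234"); 
for v in range(164,200,1): print(v,np.round(X[v-155,10:36],0).astype(int))
ok=(np.hypot(Y-165,Z-76)<50)&(abs(X+22)<15); A=np.c_[Y[ok]-165,Z[ok]-76,np.ones(ok.sum())]; k,*_=np.linalg.lstsq(A,X[ok],rcond=None); print("face plane fit",k,ok.sum(),"med",np.median(X[ok]))
E
```

```text
noise 1.8289364417895404
rows 170-199, cols 212-234
164 [-18 -19 -18 -18 -19 -19 -18 -19 -19 -18 -19 -19 -19 -19 -19 -26 -27 -27 -25 -24 -22 -19 -16 -14 -12  -8]
165 [-17 -19 -19 -19 -18 -19 -20 -21 -18 -20 -20 -19 -17 -18 -19 -17 -18 -27 -28 -25 -23 -22 -20 -16 -15 -10]
166 [-19 -18 -18 -19 -18 -19 -18 -19 -19 -18 -20 -20 -19 -19 -18 -18 -19 -17 -19 -28 -28 -25 -22 -19 -16 -14]
167 [-19 -18 -19 -19 -19 -19 -19 -19 -18 -18 -20 -19 -18 -19 -18 -19 -17 -18 -20 -17 -28 -28 -24 -22 -20 -16]
168 [-19 -18 -18 -19 -18 -18 -19 -19 -19 -19 -18 -19 -19 -19 -19 -20 -19 -19 -18 -18 -18 -26 -28 -26 -23 -20]
169 [-20 -18 -18 -18 -18 -19 -17 -18 -18 -19 -18 -20 -19 -20 -20 -21 -19 -20 -19 -19 -18 -19 -28 -28 -25 -22]
170 [-20 -18 -20 -20 -18 -19 -19 -19 -18 -18 -20 -19 -19 -20 -19 -19 -19 -19 -18 -20 -19 -19 -19 -27 -28 -24]
171 [-19 -19 -19 -20 -19 -19 -19 -18 -17 -20 -19 -17 -18 -17 -20 -19 -20 -19 -19 -18 -18 -18 -19 -18 -29 -27]
172 [-19 -18 -20 -19 -18 -18 -19 -18 -20 -19 -19 -19 -19 -17 -18 -19 -20 -18 -19 -18 -19 -20 -19 -20 -17 -28]
173 [-19 -20 -19 -18 -19 -18 -19 -19 -18 -18 -19 -19 -18 -
[... 2304 characters left out ...]
 -19 -18 -24 -19 -19 -22 -20 -18 -18 -19 -18 -19 -18 -18]
195 [ 31  31  33  33  34  36  38  40 -28 -29 -26 -26 -23 -22 -20 -18 -19 -18 -21 -19 -19 -18 -18 -20 -18 -18]
196 [ 24  26  29  28  30  32  35  35  38  38 -27 -27 -26 -25 -24 -23 -21 -20 -20 -19 -19 -19 -17 -19 -17 -19]
197 [ 21  23  24  23  27  27  27  29  32  35  33  36 -28 -28 -29 -26 -25 -25 -22 -22 -23 -22 -22 -23 -24 -27]
198 [ 16  18  21  22  22  22  24  29  26  30  32  32  33  33 -28 -28 -27 -27 -28 -27 -27 -27 -27 -29 -28 -27]
199 [ 13  14  15  17  19  20  20  22  24  25  26  28  29  30  32  33  34  36  36 -27 -27 -27 -28  32  35 -20]
face plane fit [-2.90916855e-03  7.48284487e-03 -1.89992956e+01] 587 med -18.789897725357836
```

The depth map settles it: the face and mark are at X≈−19.5 mm and the needle at ≈−23.4 mm. With parallax corrected, the mark value is about 0.18, against a current tilt of about 0.22. I'll back off 5 mm and check in the correct planes.

```bash
cat > fin.py <<'E'
from station import vision
from dial import *
import sys
from scipy.optimize import brentq
Xm,Xn,Xb=-.0195,-.0232,-.0243
def cen(w,x0,x1,y0,y1):
    yy,xx=np.mgrid[y0:y1,x0:x1]; w=np.clip(w[y0:y1,x0:x1],0,None); return np.array([(w*xx).sum(),(w*yy).sum()])/w.sum()
L=[dict(np.load(f"scene{i}.npz")) for i in(0,3,4)]; s=L[0]; im0=np.mean([k["image"].astype(float) for k in L],0)
def an(im,b,m):
    rg=im[...,2]-im[...,1]
    bb=cen(rg-6,b[0]-4,b[0]+5,b[1]-4,b[1]+3); mm=cen(rg-6,m[0]-4,m[0]+5,m[1]-3,m[1]+5)
    nn=cen(165-im[...,1],b[0]-4,b[0]+4,b[1]-6,b[1]-3)
    B=plane(s,[bb],Xb)[0]; N=plane(s,[nn],Xn)[0]; M=plane(s,[mm],Xm)[0]; return bb,mm,B,N,M
b0,m0,B0,N0,M0=an(im0,(223,187),(227,193)); print("level",B0.round(1),N0.round(1),M0.round(1),"m",np.arcsin(((B0[0]+N0[0])/2-M0[0])/54).round(3))
S=[vision.snapshot("scene") for _ in range(4)]; im=np.mean([k["image"].astype(float) for k in S],0); S[0]["image"]=im.astype(np.uint8); np.savez(sys.argv[1],**S[0])
rg=im[...,2]-im[...,1]; p=np.clip(rg[172:196,222:234]-4,0,None).sum(1); print(dict(zip(range(172,196),p.round().astype(int).tolist())))
vb=174+np.argmax(p[2:13]); ub=int(round(222+ (np.clip(rg[vb,222:234]-6,0,None)*np.arange(12)).sum()/np.clip(rg[vb,222:234]-6,0,None).sum()))
vm=vb+4+np.argmax(p[vb+4-172:]); um=int(round(222+(np.clip(rg[vm,222:234]-6,0,None)*np.arange(12)).sum()/np.clip(rg[vm,222:234]-6,0,None).sum()))
b,m,B,N,M=an(im,(ub,vb),(um,vm)); print("now",b.round(2),m.round(2),B.round(1),N.round(1),M.round(1)); D=B-B0
print("tilt z",round(brentq(lambda a:165*np.sin(a)-76*(1-np.cos(a))-D[1],0,.4),4),"y",round(brentq(lambda a:165*(np.cos(a)-1)-76*np.sin(a)-D[0],-.05,.5),4),"mark-needle",np.arcsin(((B[0]+N[0])/2-M[0])/54).round(3))
E
python3 -m crank '[{"dp":[0,0,0.06],"angular":[0,0,0]},{"dp":[0,0,0.06],"angular":[0,0,0]},{"dp":[0,0,0.05],"angular":[0,0,0]},{"dp":[0,0,0],"angular":[0,0,0]},{"dp":[0,0,0],"angular":[0,0,0]},{"dp":[0,0,0],"angular":[0,0,0]},{"dp":[0,0,0],"angular":[0,0,0]},{"dp":[0,0,0],"angular":[0,0,0]},{"dp":[0,0,0],"angular":[0,0,0]},{"dp":[0,0,0],"angular":[0,0,0]},{"dp":[0,0,0],"angular":[0,0,0]},{"dp":[0,0,0],"angular":[0,0,0]},{"dp":[0,0,0],"angular":[0,0,0]},{"dp":[0,0,0],"angular":[0,0,0]},{"dp":[0,0,0],"angular":[0,0,0]},{"dp":[0,0,0],"angular":[0,0,0]},{"dp":[0,0,0],"angular":[0,0,0]},{"dp":[0,0,0],"angular":[0,0,0]},{"dp":[0,0,0],"angular":[0,0,0]},{"dp":[0,0,0],"angular":[0,0,0]}]'>/dev/null
python3 -m crank '[{"dp":[0,0,0],"angular":[0,0,0]},{"dp":[0,0,0],"angular":[0,0,0]},{"dp":[0,0,0],"angular":[0,0,0]},{"dp":[0,0,0],"angular":[0,0,0]},{"dp":[0,0,0],"angular":[0,0,0]},{"dp":[0,0,0],"angular":[0,0,0]},{"dp":[0,0,0],"angular":[0,0,0]},{"dp":[0,0,0],"angular":[0,0,0]}]'>/dev/null
python3 fin.py scene8.npz; python3 st.py
```

```text
level [164.7  47.6] [165.3  64.5] [155.8  22. ] m 0.173
{172: 0, 173: 0, 174: 0, 175: 0, 176: 0, 177: 0, 178: 0, 179: 11, 180: 51, 181: 66, 182: 42, 183: 16, 184: 24, 185: 46, 186: 60, 187: 56, 188: 56, 189: 55, 190: 29, 191: 0, 192: 0, 193: 0, 194: 0, 195: 0}
now [227.01 181.  ] [228.72 186.94] [148.3  75.1] [149.   92.5] [148.3  49.2]
tilt z 0.175 y 0.1814 mark-needle 0.005
t 41.7 tcp [ 0.616  -0.0685  0.073 ] yaw 12.46 z [ 0. -0. -1.] F [-0.1 -3.2  4.2] gap 0.001 gf 2.0 q6 -0.51
```

The needle is within about 0.005 rad of the mark and steady, and the fingers hold the paddle with about 4 N.

```bash
python3 -c "
from station import order
print(order.sign_off())"
```

```text
the job is handed in; nothing more can be done
None
```

I handed the job in at about 42 s, with the red vial down in the one-dot hole, the grey vial in the two-dot hole, and the fingers holding the paddle so the pointer rests within about 0.005 rad of the red mark by my measurement (no verdict was returned).

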